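Load the polisher and close its lid

ROBOT

A 6-joint arm with a two-finger parallel gripper is mounted at the origin on the work surface. World frame = base frame: x ahead of the robot, y to its left, z up, the work surface at z = 0. Lengths are in mm, angles in degrees, forces in N, time in s.
With the tool pointing down it reaches from about 350 to 850 mm from the base axis. Payload 8.1 kg.
Tool frame: the origin (TCP) lies at the very end of the fingers, on their centre line; the grasp point (between the pads) lies 19 mm behind it (r.grasp_offset is the distance from the TCP to the grasp point, in mm); z points along the fingers, y is the line along which they close (so a half turn about z gives the same grasp; the last joint's range is limited). The gripper opens to 85 mm and grips with 20 to 120 N. Pads are 22 mm wide; open, the fingers measure 114 mm over their backs; the gripper's body (76 mm by 85 mm) begins 54 mm behind the grasp point. The pads swing forward as they close: fully open they stand 13 mm farther back than shut.
Start: joints at [-68.663, 7.471, 85.268, -0, 87.261, -4.893], TCP at [265.205, -538.211, 231.292] pointing down, gripper open.
Joint ranges: [-169.43, 169.43], [-51.17, 129.36], [1.28, 143.12], [-76.62, 256.62], [0, 156.53], [-152.29, 152.29]. Speed limits (degrees/s): [136.94, 136.94, 159.86, 180, 180, 180].

INTERFACE

Orientations are given as [roll, pitch, yaw] about the fixed x, y, z axes, in that order (R = Rz(yaw) Ry(pitch) Rx(roll)).
In Python, from bench import r gives the robot as it stands.
- The arm moves only by the tool carry_out, never from a script. Its argument "commands" is a list of rows, each an object with "jaw": the finger opening in m, from 0 to 0.0854; "translation": the shift along the tool's x, y, z in m, a list of three; "spin": the turn about the tool's z in rad. A call has exactly 8 rows; each row shifts and turns the commanded pose from where the row before left it, along the tool's axes as they then stand; what a row does not reach is not made up. A row lasts 1/12 s, in which the tool goes at most 41.7 mm and 7.16 degrees, less where a joint would pass 70% of its speed; a pose out of reach is approached as far as the arm can. A call is refused whole if a number of a shift passes 0.0417 or a number of a turn 0.125, either way. A call with a gripper value outside its range is refused whole. The fingers move at their own pace and stop on an object; "squeeze" is the grip in N (left out, the last holds). Time passes only in rows, so rows that do not move let the fingers close, or fill a call up. It gives the time, the measured TCP pose, the force, the opening and the grip force at its end, in the units of the state.
- r.sense(): the state, without advancing time (a new reading comes with each control period).
- r.snapshot(name): name is "side" or "top" or "wrist"; returns a dict with "pixels" (420x560x3 uint8, blue, green, red), "K" (3x3 intrinsics, pixels), "extrinsics" (4x4, takes a point from camera to world coordinates). Camera axes: x right, y down, z forward; pixel columns grow to the right and rows downward; lengths in mm; the calibration is good to about 2 mm. The wrist camera is an equidistant fisheye: a pixel r from the principal point sees the ray r / f radians off the axis. A picture is of the moment at which its call begins. There is no depth.
- r.hand_in(): hands the job in; it is judged then, once.
Trained networks look in a picture, given as the dict that the camera call returned (one of the last four; its "shot" number tells which), for a name from the list of things; names that differ only in an ending like _2 or _b are one class to them, and where a whole thing is asked for, a point or a joint stands for the part that bears it (a point fixed in the world has none). Each returns a list of dicts, best first, with "score" (0 to 1); they miss things now and then, are a little off and sometimes report something else, mostly with a low value. They report only what shows in the picture. A call takes as long as a camera call. They do not tell look-alikes from the thing itself.
- r.spot_in(picture, target): "xy" ([column, row] in pixels, amid what is visible of it).
- r.regions_of(picture, target): "pixels" (420x560 bool, what is visible of it) and "xy" ([column, row] in pixels, amid what is visible of it).
- r.landmark_of(picture, target): "xy" ([column, row] in pixels: a listed point, or the origin of a listed thing).
The state is a dict: "time": time; "joint_pos": joint angles; "qd": joint speeds; "joint_efforts": joint torques, N m; "tool_pos": TCP position; "tcp_rot": TCP orientation; "ft_force": force on the tool from outside, world axes, zero at the start; "wrist_torque": the same for the moment, N m; "finger_gap": finger opening in mm; "grip_force": force on a finger pad.
Only numpy, scipy, OpenCV 4.12 (cv2) and the standard library are available. Lean on these libraries where they do the work, as an engineer would, in place of code of your own. Each camera call takes 0.05 s, during which the arm holds its last target. There are 200 camera calls.

TASK

Load the polisher: take the green-handled scoop from its blue pad, scoop the four orange balls out of the tray and tip them from the scoop into the open tub, all four, spilling none and never taking them in the fingers. Stand the scoop back upright in the middle of its pad and let go, then gently lower the blue lid, without letting it slam, until it is fully closed. Do not disturb the other things on the bench.

Things in the scene. Friction and masses are not known exactly. Their poses are not given: they have to be found in the camera images.
- scoop: Steel scoop, upright green handle, 140 g. Origin: centre of the pan's underside; x to the nose, z up. Pan x -45 to +45: flat floor 31 mm wide, 2 mm thick, long sides flaring out at 45 degrees to z 19, 68 mm wide there; low rear wall at x -45, nose open. Handle: bar 14 mm thick (y), 22 mm (x), centred at x -31, y 0, up to z 118. Starts on the pad, nose within 0.7 rad of world +y.
- scoop_pan (a point): point in the middle of the scoop's pan: 10 mm ahead (x) of the scoop's origin and 10 mm above its underside
- pad: Fixed blue pad, 110 x 110 x 3 mm, the scoop's place. Origin: centre of its underside, on the table; its +x points within 0.25 rad of world +y. The scoop may stand on it in any yaw.
- tray: Fixed tray, 240 (x) x 86 (y) mm, a trough. Origin: centre of its underside. Grey flat floor at z 10, 38 mm wide (y), from x -116 to +116; long sides rise outward at 45 degrees to z 30, 78 mm wide there; upright end walls: at x -116 to z 30, at x +116 to z 60; from x +60 on the sides too go on upright to z 60. Its +x points within 0.2 rad of world +y.
- polisher: Fixed white bench polisher with an open tub, 130 (x) x 150 (y) mm, rim at z 100. Origin: centre of its underside; x points away from the robot (within 0.25 rad), to the hinge side. Tub inside 114 x 134 mm, walls 8 mm, floor at z 50; a steel horseshoe casting, 50 mm across, is fixed on the floor, up to z 55.
- tub (a point): centre of the polisher's tub, on its inner floor, 50 mm above the table
- lid (a joint): angle of the polisher's blue lid, rad: 0 closed on the rim, 1.57 upright, 2.05 fully open; starts 1.6 to 1.95. The hinge axis runs along the polisher's y at x +69, z 100. Stiff friction hinge: the lid stays where it is left; about 2 to 4 N at the free edge moves it.
- lid_hinge (a point): point on the lid's hinge axis at mid-width, level with the tub's rim, on the lid's underside; its axes turn with the lid and equal the polisher's when closed
- lid_edge (a point): middle of the lid's outer face at the free edge, 134 mm from the hinge axis. The lid is a plate 8 mm thick, 150 mm wide, from 4 to 134 mm off the hinge axis, 200 g; a black tab 50 mm wide goes on in its plane to 149 mm. Closed, the outer face is up, at 108 mm, its free edge nearest the robot; open, it faces away from the robot.
- ball0: centre of orange ceramic ball 0, 20 mm diameter, 16 g, glazed and slippery, rolls freely, its axes turning with it; in the tray at the start, between x +8 and +77 of the tray
- ball1: centre of orange ceramic ball 1, 20 mm diameter, 16 g, glazed and slippery, rolls freely, its axes turning with it; in the tray at the start, between x +8 and +77 of the tray
- ball2: centre of orange ceramic ball 2, 20 mm diameter, 16 g, glazed and slippery, rolls freely, its axes turning with it; in the tray at the start, between x +8 and +77 of the tray
- ball3: centre of orange ceramic ball 3, 20 mm diameter, 16 g, glazed and slippery, rolls freely, its axes turning with it; in the tray at the start, between x +8 and +77 of the tray
- dropper: bystander, loose: small amber dropper bottle, 28 mm wide, 65 mm tall; origin at its underside's centre; leave alone
- jar: bystander, loose: clear jar with white cap, 44 mm wide, 50 mm tall; origin at its underside's centre; leave alone
- cone: bystander, loose: white plaster cone, 40 mm wide, 30 mm tall; origin at its underside's centre; leave alone
- model: bystander, loose: beige dental cast with white teeth, 60 x 62 x 32 mm; origin at its underside's centre; leave alone
- bur_block: bystander, loose: blue block of small brass-tipped burs, 56 x 75 x 40 mm; origin at its underside's centre; leave alone
- pen: bystander, loose: green pen, 9 mm thick, about 140 mm long, lying; origin at its underside's centre; leave alone
- brush: bystander, loose: small bench brush, lying; origin at its underside's centre; leave alone
Things that resemble listed ones, but are neither listed nor needed, are in the scene too. What is shaped like the polisher but red is not meant.

How it is judged:
By the outcome, as a careful person would: the job done as asked, in the order asked, and still so for the second after the job is handed in, with the robot touching nothing.
It also fails if it takes over 72 s, if anything falls off the work surface, if the arm or the gripper's body presses on something with over 40 N, if the wrist force passes 120 N, or if a joint passes its speed limit or range.

## Working session

There is one attempt and no reset: what is moved stays moved. The work goes in short steps, Python scripts to look and compute and a tool call to move; the robot and the scene stay as the last step left them, time stands still between calls to the robot, and variables do not carry over. Pictures are saved under pics/ and viewed, at most 10 in all, crops included, and the job is handed in when it is done.

Besides the shell and the picture viewer there is one more tool, called as name(argument=value, ...) on one line, values as JSON. carry_out: Moves the arm, as the interface text tells. Its arguments: {"type":"object","properties":{"commands":{"type":"array","items":{"type":"object","properties":{"jaw":{"type":"number"},"translation":{"type":"array","items":{"type":"number"}},"spin":{"type":"number"}}}},"squeeze":{"type":"number"}},"required":["commands"]}

```bash
ls; mkdir -p pics; cat > h.py <<'E'
from bench import r
import numpy as np, cv2
def ray(p,xy):
    K=np.array(p["K"]);E=np.array(p["extrinsics"])
    d=np.linalg.inv(K)@[xy[0],xy[1],1.]
    return E[:3,3],E[:3,:3]@(d/np.linalg.norm(d))
def atz(p,xy,z):
    o,d=ray(p,xy); return o+d*(z-o[2])/d[2]
def proj(p,X):
    K=np.array(p["K"]);E=np.array(p["extrinsics"])
    c=np.linalg.inv(E)@np.append(X,1); u=K@c[:3]; return u[:2]/u[2]
def tri(ps,xys):
    A=0;b=0
    for p,x in zip(ps,xys):
        o,d=ray(p,x);M=np.eye(3)-np.outer(d,d);A=A+M;b=b+M@o
    return np.linalg.solve(A,b)
E
python3 - <<'E'
from h import *
np.set_printoptions(precision=1,suppress=True)
t=r.snapshot("top");s=r.snapshot("side")
cv2.imwrite("pics/top.png",t["pixels"]);cv2.imwrite("pics/side.png",s["pixels"])
for p,n in((t,"top"),(s,"side")):
    print(n,np.array(p["extrinsics"]))
    for k in ["scoop","scoop_pan","pad","tray","polisher","tub","lid_hinge","lid_edge","ball0","dropper","jar","cone","model","bur_block","pen","brush"]:
        print(k,[(np.round(d["xy"],1).tolist(),round(d["score"],2)) for d in r.landmark_of(p,k)][:5])
print(r.sense())
E
```

```text
pics
top [[   0.    -1.     0.1  382.5]
 [  -1.    -0.     0.   -89.7]
 [  -0.    -0.1   -1.  1083.3]
 [   0.     0.     0.     1. ]]
scoop [([294.2, 233.6], 0.78)]
scoop_pan [([291.8, 235.5], 0.78), ([301.3, 165.6], 0.51)]
pad [([293.6, 235.4], 0.83)]
tray [([299.9, 165.3], 0.61)]
polisher [([165.6, 303.5], 0.72), ([187.9, 218.8], 0.56)]
tub [([180.7, 220.1], 0.6)]
lid_hinge [([155.8, 282.3], 0.92), ([177.6, 186.1], 0.74)]
lid_edge [([144.8, 335.9], 0.97), ([162.8, 159.1], 0.76)]
ball0 [([278.5, 170.0], 0.59), ([297.6, 161.0], 0.51), ([293.6, 165.3], 0.43), ([284.0, 156.7], 0.41), ([292.7, 230.1], 0.27)]
dropper [([211.0, 124.6], 0.46), ([353.7, 270.3], 0.34)]
jar [([288.9, 118.0], 0.68), ([251.7, 120.8], 0.54), ([165.1, 156.9], 0.53)]
cone [([232.1, 189.2], 0.71), ([182.6, 188.0], 0.67)]
model [([353.3, 270.0], 0.74)]
bur_block [([287.0, 117.2], 0.78)]
pen [([158.7, 138.3], 0.66), ([355.2, 267.9], 0.46)]
brush [([422.9, 238.3], 0.63), ([297.2, 234.0], 0.19)]
side [[ -1.   -0.1   0.1 437.9]
 [ -0.1   0.8  -0.6 612.5]
 [  0.   -0.6  -0.8 943.2]
 [  0.    0.    0.    1. ]]
scoop [([30
[... 566 characters left out ...]
.37)]
jar [([177.1, 253.9], 0.56)]
cone [([249.0, 281.9], 0.66), ([234.8, 217.8], 0.43)]
model [([343.1, 192.0], 0.56), ([277.6, 329.8], 0.29)]
bur_block [([186.9, 229.3], 0.77), ([234.7, 218.4], 0.22)]
pen [([161.9, 363.5], 0.52), ([221.1, 276.0], 0.46)]
brush [([316.7, 149.7], 0.87)]
{'time': 1.7, 'joint_pos': array([-68.7,   7.5,  85.3,  -0. ,  87.3,  -4.9]), 'qd': array([ 0. ,  0. ,  0.1,  0. , -0. , -0. ]), 'joint_efforts': array([ -0. , -56.9, -50.1,  -0. ,   0. ,   0. ]), 'tool_pos': array([ 265.2, -538.2,  231.3]), 'tcp_rot': array([180. ,   0. ,  26.2]), 'ft_force': array([-0.5, -0. ,  0.4]), 'wrist_torque': array([-0.,  0., -0.]), 'grip_force': 0.0, 'finger_gap': 85.26636875337881}
```

View pics/top.png

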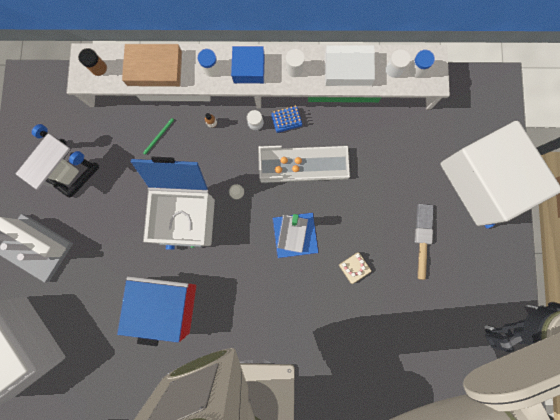

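View pics/side.png

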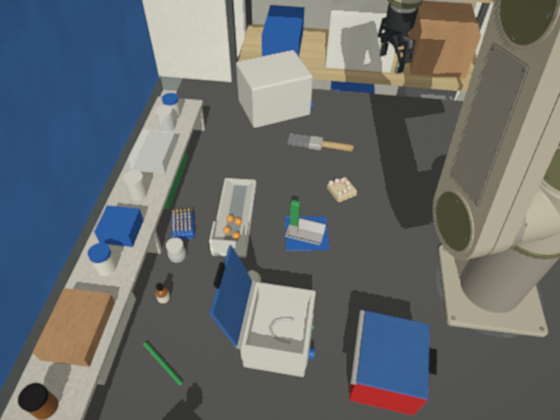

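```bash
cat > fit.py <<'E'
from h import *
from scipy.optimize import minimize
def hullmask(p,P):
    u=np.array([proj(p,X) for X in P]).astype(np.float32)
    m=np.zeros((420*2,560*2),np.uint8); cv2.fillConvexPoly(m,np.round(cv2.convexHull(u*2+.5)).astype(np.int32),1)
    return cv2.resize(m*255,(560,420),interpolation=cv2.INTER_AREA)/255.
def fit(views,pts,x0,fn=hullmask):
    # views: list of (pic, boolmask); pts Nx3 local; x0=(x,y,yaw)
    def place(q):
        c,s=np.cos(q[2]),np.sin(q[2]); R=np.array([[c,-s,0],[s,c,0],[0,0,1]]); return pts@R.T+[q[0],q[1],0]
    def cost(q):
        P=place([q[0],q[1],q[2]/50]); return sum(1-np.minimum(a:=fn(p,P),m).sum()/np.maximum(a,m).sum() for p,m in views)
    x=np.array([x0[0],x0[1],x0[2]*50])
    for sc in (15,5,2):
        S=np.vstack([x]+[x+sc*e for e in np.eye(3)])
        x=minimize(cost,x,method="Nelder-Mead",options=dict(initial_simplex=S,xatol=.05,fatol=1e-5)).x
    return [x[0],x[1],x[2]/50],cost(x)
def box(x0,x1,y0,y1,z0,z1):
    return np.array([[x,y,z] for x in(x0,x1) for y in(y0,y1) for z in(z0,z1)],float)
TRAY=np.vstack([box(-120,120,-43,43,0,30),box(60,120,-43,43,0,60)])
PAD=box(-55,55,-55,55,0,3)
POL=box(-65,65,-75,75,0,100)
E
python3 - <<'E'
from fit import *
import pickle
np.set_printoptions(precision=1,suppress=True)
ps=[r.snapshot("top"),r.snapshot("side")]
R={}
for i,p in enumerate(ps):
    for k in ["scoop","pad","tray","polisher","lid_edge","ball0"]:
        R[i,k]=r.regions_of(p,k)
        print(i,k,[(np.round(d["xy"],0),round(d["score"],2),int(d["pixels"].sum())) for d in R[i,k]])
for p in ps:p.pop("shot",None)
pickle.dump((ps,R),open("v.pkl","wb"))
t=ps[0]
print("pad",atz(t,[293.6,235.4],0),"tray",atz(t,[303,163],10),"pol",atz(t,[180,218],50))
big=t["pixels"][110:270,120:370]; big=cv2.resize(big,None,fx=3.2,fy=3.2,interpolation=cv2.INTER_CUBIC);cv2.imwrite("pics/crop.png",big)
E
```

```text
0 scoop [(array([292., 231.]), 0.73, 774)]
0 pad [(array([306., 238.]), 0.85, 895)]
0 tray [(array([304., 165.]), 0.63, 2726)]
0 polisher [(array([178., 202.]), 0.69, 5571), (array([157., 309.]), 0.63, 4337), (array([234., 192.]), 0.19, 170)]
0 lid_edge [(array([169., 172.]), 0.89, 1823), (array([150., 312.]), 0.58, 3606), (array([294., 233.]), 0.3, 864)]
0 ball0 [(array([295., 162.]), 0.54, 24), (array([284., 158.]), 0.53, 57), (array([278., 171.]), 0.39, 35), (array([295., 165.]), 0.36, 28)]
1 scoop [(array([296., 234.]), 0.72, 859), (array([308., 243.]), 0.34, 691)]
1 pad [(array([307., 243.]), 0.65, 683)]
1 tray [(array([261., 320.]), 0.58, 8309), (array([232., 216.]), 0.56, 2531), (array([182., 224.]), 0.41, 542)]
1 polisher [(array([261., 318.]), 0.95, 8539), (array([387., 364.]), 0.79, 6967)]
1 lid_edge [(array([396., 357.]), 0.74, 5494), (array([233., 219.]), 0.63, 2446), (array([233., 295.]), 0.6, 2566)]
1 ball0 [(array([222., 230.]), 0.6, 45), (array([231., 216.]), 0.59, 29), (array([235., 238.]), 0.55, 49)]
pad [ 442.9 -103.5    0. ] tray [ 642.2 -127.1   10. ] pol [481.3 195.6  50. ]
```

View pics/crop.png

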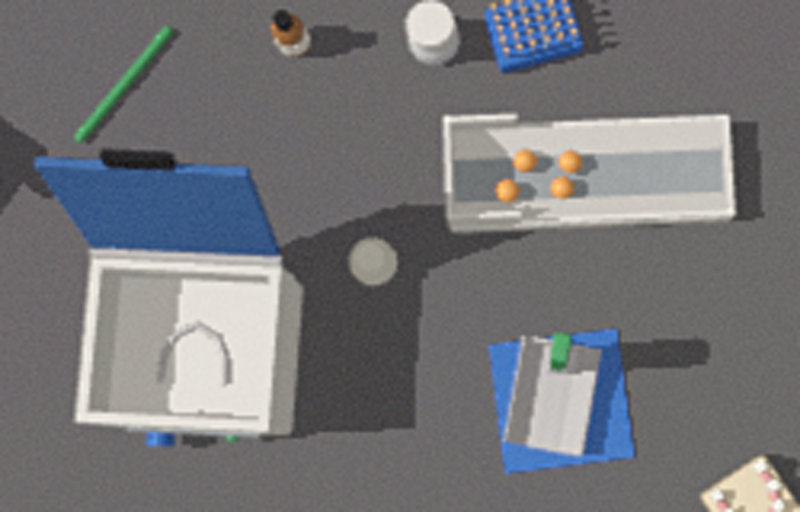

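```bash
python3 - <<'E'
from fit import *
import pickle
np.set_printoptions(precision=2,suppress=True)
ps,R=pickle.load(open("v.pkl","rb"))
m=lambda i,k,j=0:R[i,k][j]["pixels"].astype(bool)
def hullof(a):
    c=np.argwhere(cv2.morphologyEx(a.astype(np.uint8),cv2.MORPH_OPEN,np.ones((3,3))))[:,::-1].astype(np.int32)
    o=np.zeros((420,560),np.uint8);cv2.fillConvexPoly(o,cv2.convexHull(c),1);return o.astype(float)
# colour helper
hsv=[cv2.cvtColor(p["pixels"],cv2.COLOR_BGR2HSV) for p in ps]
T=[(ps[0],hullof(m(0,"tray"))),(ps[1],hullof(m(1,"tray",1)))]
for v in (T,T[:1],T[1:]): print("tray",*fit(v,TRAY,(642,-127,1.5)))
B=[((h[...,0]>95)&(h[...,0]<125)&(h[...,1]>120)) for h in hsv]
boxes=[(265,325,205,265),(280,335,208,255)]
P=[]
for i,b in enumerate(boxes):
    w=np.zeros((420,560),bool);w[b[2]:b[3],b[0]:b[1]]=1
    P.append((ps[i],hullof(B[i]&w))); print("blue",(B[i]&w).sum())
for v in (P,P[:1],P[1:]): print("pad",*fit(v,PAD,(443,-103,1.5)))
L=[(ps[0],hullof(m(0,"polisher")&~m(0,"lid_edge"))),(ps[1],hullof(m(1,"polisher")&~m(1,"lid_edge",2)))]
for v in (L,L[:1],L[1:]): print("pol",*fit(v,POL,(481,190,0.)))
G=[((h[...,0]>50)&(h[...,0]<80)&(h[...,1]>120)) for h in hsv]
for i,b in enumerate(boxes):
    w=np.zeros((420,560),bool);w[190:250,b[0]:b[1]]=1
    c=np.argwhere(G[i]&w)[:,::-1];print("green",i,len(c),c.mean(0),c.min(0),c.max(0), "topz", atz(ps[i],c.mean(0),115))
c=lambda u,v:[120+u/3.2,110+v/3.2]
for n,a,z in(("heelL",(523,336),19),("noseL",(505,440),19),("noseR",(583,456),2),):print(n,atz(ps[0],c(*a),z))
for i in (0,1):
  print([ (d["xy"],) for d in R[i,"ball0"]])
E
```

```text
tray [np.float64(638.859805715352), np.float64(-128.1250806836664), np.float64(1.616859600582776)] 0.052975987531570845
tray [np.float64(637.9168355839137), np.float64(-127.97182399206918), np.float64(1.620912057295992)] 0.02146906566045159
tray [np.float64(638.7186969579257), np.float64(-127.21176924876963), np.float64(1.6165065657770936)] 0.025732517465983373
blue 718
blue 594
pad [np.float64(445.3562389373069), np.float64(-107.67645808036133), np.float64(1.7049794882948281)] 0.05915511602893242
pad [np.float64(444.71895195663006), np.float64(-106.9997805214067), np.float64(1.707378772303902)] 0.02519069570578114
pad [np.float64(446.01611907737714), np.float64(-109.234782611545), np.float64(1.7082561934143865)] 0.027175660984692374
pol [np.float64(482.92213346859626), np.float64(193.58255796735835), np.float64(-0.008300801407810882)] 0.19547530568857996
pol [np.float64(483.70712770061726), np.float64(194.7329121656379), np.float64(0.011852173353909463)] 0.09399892160716095
pol [np.float64(481.58020336443974), np.float64(193.06891316808262), np.float64(-0.028379961137281126)] 0.09637325442551747
green 0 38 [294.68 218.97] [293 214] [297 224] topz [ 476.57 -104.23  115.  ]
green 1 200 [294.3  211.85] [290 200] [299 224] topz [477.83 -78.31 115.  ]
heelL [496.22 -75.29  19.  ]
noseL [409.01 -61.6   19.  ]
noseR [ 397.03 -127.15    2.  ]
[([295.2, 161.6],), ([283.9, 158.4],), ([277.5, 171.2],), ([295.2, 165.0],)]
[([221.8, 230.2],), ([231.0, 215.7],), ([235.2, 238.4],)]
```

carry_out(commands=[{"translation": [0.024,-0.0185,0]},{"translation": [0.024,-0.0185,0]},{"translation": [0.024,-0.0185,0]},{"translation": [0.024,-0.0185,0]},{"translation": [0.024,-0.0185,0]},{"translation": [0.024,-0.0185,0]},{"translation": [0.024,-0.0185,0]},{"translation": [0.024,-0.0185,0]}])

```text
invalid input
```

carry_out(commands=[{"translation": [0.024,-0.0185,0]},{"translation": [0.024,-0.0185,0]},{"translation": [0.024,-0.0185,0]},{"translation": [0.024,-0.0185,0]},{"translation": [0.024,-0.0185,0]},{"translation": [0.024,-0.0185,0]},{"translation": [0.024,-0.0185,0]},{"translation": [0.024,-0.0185,0]}])

```text
invalid input
```

carry_out(commands=[{"spin": -0.125},{"spin": -0.125},{"spin": -0.125},{"spin": -0.125},{"spin": -0.125},{"spin": -0.125},{"spin": -0.125},{"spin": -0.125}])

```text
invalid input
```

carry_out(commands=[{"spin": -0.125},{"spin": -0.125},{"spin": -0.125},{"spin": -0.125},{"spin": -0.125},{"spin": -0.125},{"spin": -0.125},{"spin": -0.125}])

```text
invalid input
```

carry_out(commands=[{"spin": -0.125},{"spin": -0.125},{"spin": -0.125},{"spin": -0.125},{"spin": -0.027},{},{},{}])

```text
invalid input
```

```bash
python3 - <<'E'
from h import *
np.set_printoptions(precision=2,suppress=True)
w=r.snapshot("wrist");cv2.imwrite("pics/w1.png",w["pixels"]);print(w["K"],w["extrinsics"])
s=r.sense();print(s["time"],s["tool_pos"],s["tcp_rot"],s["joint_pos"],s["ft_force"])
E
```

```text
[[325.19   0.   284.38]
 [  0.   325.19 209.61]
 [  0.     0.     1.  ]] [[   0.44   -0.87   -0.23  323.56]
 [  -0.9    -0.43   -0.11 -510.03]
 [   0.      0.26   -0.97  374.21]
 [   0.      0.      0.      1.  ]]
2.45 [ 265.21 -538.22  231.3 ] [180.     0.    26.23] [-68.66   7.47  85.27  -0.    87.26  -4.89] [-0.34  0.29 -0.46]
```

View pics/w1.png

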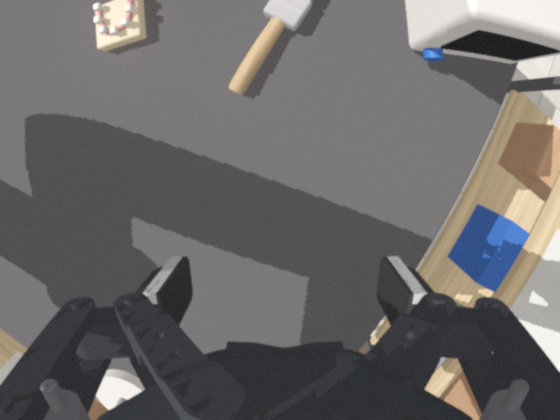

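carry_out(commands=[{"jaw": 0.0854,"spin": 0,"translation": [0.024,-0.0185,0]},{"jaw": 0.0854,"spin": 0,"translation": [0.024,-0.0185,0]},{"jaw": 0.0854,"spin": 0,"translation": [0.024,-0.0185,0]},{"jaw": 0.0854,"spin": 0,"translation": [0.024,-0.0185,0]},{"jaw": 0.0854,"spin": 0,"translation": [0.024,-0.0185,0]},{"jaw": 0.0854,"spin": 0,"translation": [0.024,-0.0185,0]},{"jaw": 0.0854,"spin": 0,"translation": [0.024,-0.0185,0]},{"jaw": 0.0854,"spin": 0,"translation": [0.024,-0.0185,0]}])

```text
time: 3.12
tool_pos: [372.4, -319.3, 231.4]
tcp_rot: [180.0, -0.0, 26.2]
ft_force: [0.7, -0.0, 0.3]
finger_gap: 85.3
grip_force: 0.0
```

carry_out(commands=[{"jaw": 0.0854,"spin": 0,"translation": [0.024,-0.0185,0]},{"jaw": 0.0854,"spin": 0,"translation": [0.024,-0.0185,0]},{"jaw": 0.0854,"spin": 0,"translation": [0.024,-0.0185,0]},{"jaw": 0.0854,"spin": 0,"translation": [0.024,-0.0185,0]},{"jaw": 0.0854,"spin": 0,"translation": [0.024,-0.0185,0]},{"jaw": 0.0854,"spin": 0,"translation": [0.024,-0.0185,0]},{"jaw": 0.0854,"spin": 0,"translation": [0.024,-0.0185,0]},{"jaw": 0.0854,"spin": 0,"translation": [0.024,-0.0185,0]}])

```text
time: 3.78
tool_pos: [479.3, -101.5, 231.6]
tcp_rot: [180.0, -0.0, 26.2]
ft_force: [0.6, -0.9, -0.2]
finger_gap: 85.5
grip_force: 0.0
```

carry_out(commands=[{"jaw": 0.0854,"spin": -0.125,"translation": [0,0,0]},{"jaw": 0.0854,"spin": -0.125,"translation": [0,0,0]},{"jaw": 0.0854,"spin": -0.125,"translation": [0,0,0]},{"jaw": 0.0854,"spin": -0.125,"translation": [0,0,0]},{"jaw": 0.0854,"spin": -0.125,"translation": [0,0,0]},{"jaw": 0.0854,"spin": -0.125,"translation": [0,0,0]},{"jaw": 0.0854,"spin": -0.125,"translation": [0,0,0]},{"jaw": 0.0854,"spin": -0.125,"translation": [0,0,0]}])

```text
time: 4.45
tool_pos: [478.9, -103.0, 231.4]
tcp_rot: [180.0, 0.0, 83.9]
ft_force: [0.3, 0.1, 0.4]
finger_gap: 85.5
grip_force: 0.0
```

carry_out(commands=[{"jaw": 0.0854,"spin": -0.125,"translation": [0,0,0]},{"jaw": 0.0854,"spin": -0.125,"translation": [0,0,0]},{"jaw": 0.0854,"spin": -0.125,"translation": [0,0,0]},{"jaw": 0.0854,"spin": -0.125,"translation": [0,0,0]},{"jaw": 0.0854,"spin": -0.125,"translation": [0,0,0]},{"jaw": 0.0854,"spin": -0.125,"translation": [0,0,0]},{"jaw": 0.0854,"spin": -0.125,"translation": [0,0,0]},{"jaw": 0.0854,"spin": -0.125,"translation": [0,0,0]}])

```text
time: 5.12
tool_pos: [478.9, -103.0, 231.4]
tcp_rot: [180.0, 0.0, 141.2]
ft_force: [0.3, 0.3, 0.7]
finger_gap: 85.6
grip_force: 0.0
```

carry_out(commands=[{"jaw": 0.0854,"spin": -0.125,"translation": [0,0,0]},{"jaw": 0.0854,"spin": -0.125,"translation": [0,0,0]},{"jaw": 0.0854,"spin": -0.125,"translation": [0,0,0]},{"jaw": 0.0854,"spin": -0.125,"translation": [0,0,0]},{"jaw": 0.0854,"spin": -0.027,"translation": [0,0,0]},{"jaw": 0.0854,"spin": 0,"translation": [0,0,0]},{"jaw": 0.0854,"spin": 0,"translation": [0,0,0]},{"jaw": 0.0854,"spin": 0,"translation": [0,0,0]}])

```text
time: 5.78
tool_pos: [478.9, -103.0, 231.4]
tcp_rot: [-180.0, 0.0, 170.9]
ft_force: [0.0, 0.9, 0.7]
finger_gap: 85.4
grip_force: 0.0
```

```bash
python3 - <<'E'
from h import *
np.set_printoptions(precision=2,suppress=True)
w=r.snapshot("wrist");cv2.imwrite("pics/w2.png",w["pixels"]);print(w["extrinsics"])
s=r.sense();print(s["time"],s["tool_pos"],s["tcp_rot"],s["joint_pos"],s["ft_force"])
for k in ("scoop","scoop_pan","pad","tray"): print(k,[(d["xy"],d["score"]) for d in r.landmark_of(w,k)])
E
```

```text
[[  0.16   0.95   0.26 413.72]
 [  0.99  -0.15  -0.04 -93.42]
 [ -0.     0.26  -0.97 374.26]
 [  0.     0.     0.     1.  ]]
5.8333 [ 478.86 -102.97  231.34] [-180.      0.01  170.94] [-18.14  -9.85 102.34   0.    87.5  -99.08] [-0.77 -0.7   1.09]
scoop [([283.8, 154.5], 0.65), ([43.1, 190.7], 0.32)]
scoop_pan [([284.1, 149.8], 0.74)]
pad [([532.5, 291.8], 0.7)]
tray [([285.2, 302.7], 0.97)]
```

View pics/w2.png

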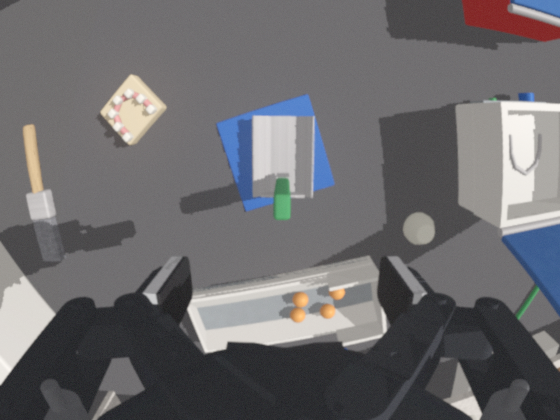

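```bash
cat >> h.py <<'E'
def fray(p,xy):
    K=np.array(p["K"]);E=np.array(p["extrinsics"])
    d=(np.array(xy,float)-K[:2,2])/K[0,0]; a=np.hypot(*d); s=np.sin(a)/a if a>1e-9 else 1
    return E[:3,3],E[:3,:3]@np.array([d[0]*s,d[1]*s,np.cos(a)])
def fatz(p,xy,z):
    o,d=fray(p,xy); return o+d*(z-o[2])/d[2]
def fproj(p,X):
    E=np.array(p["extrinsics"]);K=np.array(p["K"]);c=(np.linalg.inv(E)@np.append(X,1))[:3]
    n=np.hypot(c[0],c[1]);a=np.arctan2(n,c[2]);return K[:2,2]+K[0,0]*a*c[:2]/max(n,1e-9)
E
python3 - <<'E'
from h import *
import pickle
np.set_printoptions(precision=1,suppress=True)
w=r.snapshot("wrist");w2=dict(w);pickle.dump(w2,open("w2.pkl","wb"))
for n,a,z in (("nL",(253,116),22),("nR",(313,117),22),("rL",(253,196),22),("rR",(313,197),22)):print(n,fatz(w,a,z))
g=cv2.cvtColor(w["pixels"],cv2.COLOR_BGR2HSV);m=((g[...,0]>50)&(g[...,0]<80)&(g[...,1]>100));m[:, :260]=0;m[:,305:]=0
c=np.argwhere(m)[:,::-1];print(len(c),c.min(0),c.max(0))
for v in range(c[:,1].min(),c[:,1].max()+1,3):
    q=c[c[:,1]==v];print(v,q[:,0].min(),q[:,0].max(),g[v,282])
for a in((282,180),(282,190)):print(fatz(w,a,121))
for a,z in(((217,126),3),((308,96),3),((333,185),3),((246,210),3)):print("pad",fatz(w,a,z))
E
```

```text
nL [ 399.  -125.4   22. ]
nR [410.3 -62.1  22. ]
rL [ 485.9 -140.6   22. ]
rR [497.5 -74.8  22. ]
519 [274 180] [289 218]
180 280 286 [ 69 101 126]
183 277 287 [ 69 105 124]
186 277 287 [ 68 100 127]
189 277 287 [ 69 104 127]
192 276 288 [ 70 108 125]
195 275 288 [ 68 113 165]
198 274 289 [ 69 111 175]
201 274 289 [ 68 111 175]
204 275 289 [ 68 111 172]
207 274 289 [ 68 112 173]
210 275 289 [ 68 111 175]
213 275 289 [ 69 111 175]
216 275 289 [ 69 111 175]
[ 456.5 -102.4  121. ]
[ 464.5 -103.6  121. ]
pad [ 401.9 -169.9    3. ]
pad [385.5 -62.3   3. ]
pad [491.4 -48.5   3. ]
pad [ 505.2 -154.4    3. ]
```

carry_out(commands=[{"jaw": 0.06,"spin": 0,"translation": [0,-0.0025,0.02]},{"jaw": 0.06,"spin": 0,"translation": [0,0,0.03]},{"jaw": 0.06,"spin": 0,"translation": [0,0,0.03]},{"jaw": 0.06,"spin": 0,"translation": [0,0,0.03]},{"jaw": 0.06,"spin": 0,"translation": [0,0,0.02]},{"jaw": 0.06,"spin": 0,"translation": [0,0,0.012]},{"jaw": 0.06,"spin": 0,"translation": [0,0,0.006]},{"jaw": 0.05,"spin": 0,"translation": [0,0,0.002]}], squeeze=20)

```text
time: 6.75
tool_pos: [478.2, -105.4, 80.7]
tcp_rot: [180.0, -0.1, 171.0]
ft_force: [0.3, 0.6, -0.3]
finger_gap: 50.2
grip_force: 0.0
```

carry_out(commands=[{"jaw": 0.03,"spin": 0,"translation": [0,0,0]},{"jaw": 0.03,"spin": 0,"translation": [0,0,0]},{"jaw": 0.02,"spin": 0,"translation": [0,0,0]},{"jaw": 0.015,"spin": 0,"translation": [0,0,0]},{"jaw": 0.005,"spin": 0,"translation": [0,0,0]},{"jaw": 0.0,"spin": 0,"translation": [0,0,0]},{"jaw": 0.0,"spin": 0,"translation": [0,0,0]},{"jaw": 0.0,"spin": 0,"translation": [0,0,0]}], squeeze=60)

```text
time: 7.42
tool_pos: [479.6, -105.7, 82.7]
tcp_rot: [-180.0, 0.2, 171.0]
ft_force: [1.2, 0.5, 5.8]
finger_gap: 13.3
grip_force: 59.3
```

carry_out(commands=[{"jaw": 0,"spin": 0,"translation": [0,0,-0.004]},{"jaw": 0,"spin": 0,"translation": [0,0,-0.008]},{"jaw": 0,"spin": 0,"translation": [0,0,-0.015]},{"jaw": 0,"spin": 0,"translation": [0,0,-0.02]},{"jaw": 0,"spin": 0,"translation": [0,0,-0.015]},{"jaw": 0,"spin": 0,"translation": [0,0,-0.008]},{"jaw": 0,"spin": 0,"translation": [0,0,0]},{"jaw": 0,"spin": 0,"translation": [0,0,0]}])

```text
time: 8.08
tool_pos: [478.5, -105.5, 151.3]
tcp_rot: [-180.0, 0.0, 171.0]
ft_force: [-1.1, -0.8, -2.3]
finger_gap: 13.3
grip_force: 58.6
```

carry_out(commands=[{"jaw": 0,"spin": 0,"translation": [-0.015,-0.007,0]},{"jaw": 0,"spin": 0,"translation": [-0.025,-0.012,0]},{"jaw": 0,"spin": 0,"translation": [-0.03,-0.015,0]},{"jaw": 0,"spin": 0,"translation": [-0.03,-0.015,0]},{"jaw": 0,"spin": 0,"translation": [-0.03,-0.015,0]},{"jaw": 0,"spin": 0,"translation": [-0.025,-0.012,0]},{"jaw": 0,"spin": 0,"translation": [-0.016,-0.008,0]},{"jaw": 0,"spin": 0,"translation": [-0.008,-0.004,0]}])

```text
time: 8.75
tool_pos: [641.9, -221.5, 148.5]
tcp_rot: [180.0, -0.2, 171.0]
ft_force: [0.0, -0.0, -0.2]
finger_gap: 13.7
grip_force: 58.5
```

carry_out(commands=[{"jaw": 0,"spin": 0.1,"translation": [0,0,0]},{"jaw": 0,"spin": 0.125,"translation": [0,0,0]},{"jaw": 0,"spin": 0.125,"translation": [0,0,0]},{"jaw": 0,"spin": 0.125,"translation": [0,0,0]},{"jaw": 0,"spin": 0.125,"translation": [0,0,0]},{"jaw": 0,"spin": 0.125,"translation": [0,0,0]},{"jaw": 0,"spin": 0.125,"translation": [0,0,0]},{"jaw": 0,"spin": 0.125,"translation": [0,0,0]}])

```text
time: 9.42
tool_pos: [640.4, -219.9, 148.9]
tcp_rot: [-179.9, -0.1, 114.8]
ft_force: [0.1, 0.2, -0.8]
finger_gap: 12.9
grip_force: 58.4
```

carry_out(commands=[{"jaw": 0,"spin": 0.125,"translation": [0,0,0]},{"jaw": 0,"spin": 0.125,"translation": [0,0,0]},{"jaw": 0,"spin": 0.1,"translation": [0,0,0]},{"jaw": 0,"spin": 0.042,"translation": [0,0,0]},{"jaw": 0,"spin": 0,"translation": [0,0,0]},{"jaw": 0,"spin": 0,"translation": [0,0,0]},{"jaw": 0,"spin": 0,"translation": [0,0,0]},{"jaw": 0,"spin": 0,"translation": [0,0,0]}])

```text
time: 10.08
tool_pos: [641.2, -220.2, 150.6]
tcp_rot: [-179.9, -0.0, 92.8]
ft_force: [0.7, -0.3, -1.8]
finger_gap: 13.2
grip_force: 58.5
```

```bash
python3 - <<'E'
from h import *
np.set_printoptions(precision=2,suppress=True)
w=r.snapshot("wrist");t=r.snapshot("top");s_=r.snapshot("side")
import pickle
pickle.dump([dict(x) for x in (w,t,s_)],open("w3.pkl","wb"))
s=r.sense();print(s["time"],s["tool_pos"],s["tcp_rot"],s["joint_pos"],s["ft_force"],s["grip_force"])
a=w["pixels"]; b=cv2.resize(s_["pixels"][150:280,170:345],(560,416),interpolation=cv2.INTER_CUBIC)
c=np.hstack([a[:416],b]);c=cv2.resize(c,(800,297),interpolation=cv2.INTER_AREA)
cv2.imwrite("pics/w3.png",np.vstack([cv2.resize(a,(720,540))]))
E
```

```text
10.2333 [ 641.48 -220.32  151.2 ] [-179.99   -0.     92.72] [-23.28  22.05  76.61  -0.    81.35 -26.01] [ 0.51 -1.02 -0.65] 58.4622859954834
```

View pics/w3.png

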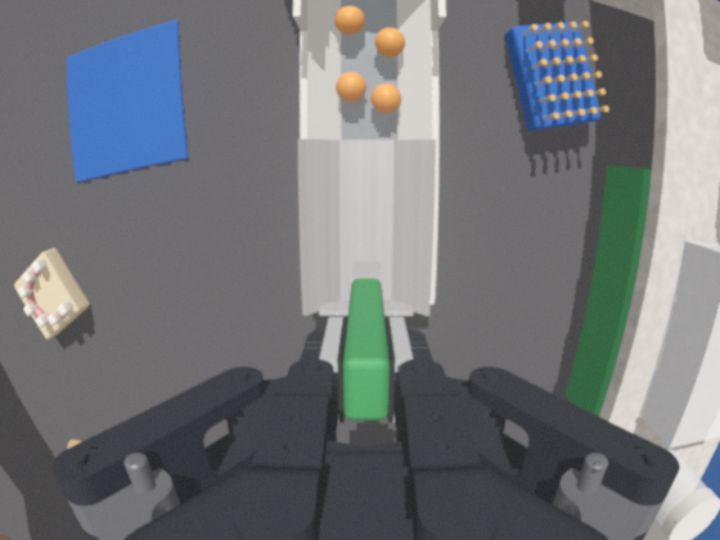

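carry_out(commands=[{"jaw": 0,"spin": 0,"translation": [0,0.002,0.008]},{"jaw": 0,"spin": 0,"translation": [0,0,0.014]},{"jaw": 0,"spin": 0,"translation": [0,0,0.014]},{"jaw": 0,"spin": 0,"translation": [0,0,0.012]},{"jaw": 0,"spin": 0,"translation": [0,0,0.008]},{"jaw": 0,"spin": 0,"translation": [0,0,0.003]},{"jaw": 0,"spin": 0,"translation": [0,0,0]},{"jaw": 0,"spin": 0,"translation": [0,0,0]}])

```text
time: 10.9
tool_pos: [643.4, -220.2, 92.0]
tcp_rot: [-180.0, -0.0, 92.7]
ft_force: [-0.2, 1.1, -1.6]
finger_gap: 13.4
grip_force: 58.5
```

carry_out(commands=[{"jaw": 0,"spin": 0,"translation": [0,0,0.001]},{"jaw": 0,"spin": 0,"translation": [0,0,0.001]},{"jaw": 0,"spin": 0,"translation": [0,0,0]},{"jaw": 0,"spin": 0,"translation": [0,0,0]},{"jaw": 0,"spin": 0,"translation": [0,0,0]},{"jaw": 0,"spin": 0,"translation": [0,0,0]},{"jaw": 0,"spin": 0,"translation": [0,0,0]},{"jaw": 0,"spin": 0,"translation": [0,0,0]}])

```text
time: 11.57
tool_pos: [643.5, -220.2, 90.4]
tcp_rot: [180.0, 0.0, 92.7]
ft_force: [0.6, -0.3, -2.2]
finger_gap: 13.3
grip_force: 58.5
```

carry_out(commands=[{"jaw": 0,"spin": 0,"translation": [0,0,0.001]},{"jaw": 0,"spin": 0,"translation": [0,0,0]},{"jaw": 0,"spin": 0,"translation": [0,0,0]},{"jaw": 0,"spin": 0,"translation": [0,0,0]},{"jaw": 0,"spin": 0,"translation": [0,0,0]},{"jaw": 0,"spin": 0,"translation": [0,0,0]},{"jaw": 0,"spin": 0,"translation": [0,0,0]},{"jaw": 0,"spin": 0,"translation": [0,0,0]}])

```text
time: 12.23
tool_pos: [643.7, -220.3, 89.7]
tcp_rot: [180.0, 0.0, 92.7]
ft_force: [-0.5, 0.8, 3.9]
finger_gap: 13.3
grip_force: 59.1
```

carry_out(commands=[{"jaw": 0,"spin": 0,"translation": [0,0,0.001]},{"jaw": 0,"spin": 0,"translation": [0,0,0]},{"jaw": 0,"spin": 0,"translation": [0,0,0]},{"jaw": 0,"spin": 0,"translation": [0,0,0]},{"jaw": 0,"spin": 0,"translation": [0,0,0]},{"jaw": 0,"spin": 0,"translation": [0,0,0]},{"jaw": 0,"spin": 0,"translation": [0,0,0]},{"jaw": 0,"spin": 0,"translation": [0,0,0]}])

```text
time: 12.9
tool_pos: [643.9, -220.4, 89.7]
tcp_rot: [179.9, 0.0, 92.7]
ft_force: [-2.9, 1.5, 9.6]
finger_gap: 13.4
grip_force: 60.2
```

carry_out(commands=[{"jaw": 0,"spin": 0,"translation": [0,0,-0.0015]},{"jaw": 0,"spin": 0,"translation": [-0.002,0,0]},{"jaw": 0,"spin": 0,"translation": [-0.003,0,0]},{"jaw": 0,"spin": 0,"translation": [-0.003,0,0]},{"jaw": 0,"spin": 0,"translation": [-0.001,0,0]},{"jaw": 0,"spin": 0,"translation": [-0.001,0,0]},{"jaw": 0,"spin": 0,"translation": [0,0,0]},{"jaw": 0,"spin": 0,"translation": [0,0,0]}], squeeze=20)

```text
time: 13.57
tool_pos: [644.0, -230.6, 89.7]
tcp_rot: [180.0, 0.0, 92.7]
ft_force: [0.3, -0.2, 2.4]
finger_gap: 13.2
grip_force: 59.1
```

carry_out(commands=[{"jaw": 0,"spin": 0,"translation": [-0.001,0,0]},{"jaw": 0,"spin": 0,"translation": [-0.001,0,0]},{"jaw": 0,"spin": 0,"translation": [0,0,0]},{"jaw": 0,"spin": 0,"translation": [0,0,0]},{"jaw": 0,"spin": 0,"translation": [0,0,0]},{"jaw": 0,"spin": 0,"translation": [0,0,0]},{"jaw": 0,"spin": 0,"translation": [0,0,0]},{"jaw": 0,"spin": 0,"translation": [0,0,0]}])

```text
time: 14.23
tool_pos: [644.1, -231.8, 89.8]
tcp_rot: [-180.0, -0.0, 92.7]
ft_force: [-0.3, 5.0, 4.2]
finger_gap: 13.4
grip_force: 59.2
```

carry_out(commands=[{"jaw": 0,"spin": 0,"translation": [-0.001,0,0]},{"jaw": 0,"spin": 0,"translation": [-0.001,0,0]},{"jaw": 0,"spin": 0,"translation": [0,0,0]},{"jaw": 0,"spin": 0,"translation": [0,0,0]},{"jaw": 0,"spin": 0,"translation": [0,0,0]},{"jaw": 0,"spin": 0,"translation": [0,0,0]},{"jaw": 0,"spin": 0,"translation": [0,0,0]},{"jaw": 0,"spin": 0,"translation": [0,0,0]}])

```text
time: 14.9
tool_pos: [644.1, -233.0, 89.9]
tcp_rot: [-180.0, -0.1, 92.7]
ft_force: [-1.8, 8.6, 5.8]
finger_gap: 13.3
grip_force: 59.7
```

carry_out(commands=[{"jaw": 0.013,"spin": 0,"translation": [0,0,0]},{"jaw": 0.013,"spin": 0,"translation": [0,0,0]},{"jaw": 0.013,"spin": 0,"translation": [0,0,0]},{"jaw": 0.013,"spin": 0,"translation": [0,0,0]},{"jaw": 0.01,"spin": 0,"translation": [0,0,0]},{"jaw": 0.01,"spin": 0,"translation": [0,0,0]},{"jaw": 0.01,"spin": 0,"translation": [0,0,0]},{"jaw": 0.01,"spin": 0,"translation": [0,0,0]}], squeeze=20)

```text
time: 15.57
tool_pos: [644.1, -233.1, 89.8]
tcp_rot: [-180.0, -0.1, 92.7]
ft_force: [-0.8, 8.5, 6.4]
finger_gap: 13.0
grip_force: 59.7
```

carry_out(commands=[{"jaw": 0.01,"spin": 0,"translation": [0.003,0,0]},{"jaw": 0.018,"spin": 0,"translation": [0,0,0]},{"jaw": 0.018,"spin": 0,"translation": [0,0,0]},{"jaw": 0.018,"spin": 0,"translation": [0,0,0]},{"jaw": 0.0,"spin": 0,"translation": [0,0,0]},{"jaw": 0.0,"spin": 0,"translation": [0,0,0]},{"jaw": 0.0,"spin": 0,"translation": [0,0,0]},{"jaw": 0.0,"spin": 0,"translation": [0,0,0]}], squeeze=20)

```text
time: 16.23
tool_pos: [643.8, -231.3, 89.5]
tcp_rot: [-180.0, -0.0, 92.7]
ft_force: [-0.4, -0.3, -0.9]
finger_gap: 13.9
grip_force: 23.5
```

carry_out(commands=[{"jaw": 0.0,"spin": 0,"translation": [-0.001,0,0]},{"jaw": 0.0,"spin": 0,"translation": [-0.001,0,0]},{"jaw": 0.0,"spin": 0,"translation": [-0.001,0,0]},{"jaw": 0.0,"spin": 0,"translation": [0,0,0]},{"jaw": 0.0,"spin": 0,"translation": [0,0,0]},{"jaw": 0.0,"spin": 0,"translation": [0,0,0]},{"jaw": 0.0,"spin": 0,"translation": [0,0,0]},{"jaw": 0.0,"spin": 0,"translation": [0,0,0]}])

```text
time: 16.9
tool_pos: [644.1, -233.8, 89.8]
tcp_rot: [-180.0, -0.0, 92.7]
ft_force: [-1.7, 4.0, -0.4]
finger_gap: 13.9
grip_force: 23.7
```

carry_out(commands=[{"jaw": 0.0,"spin": 0,"translation": [-0.001,0,0]},{"jaw": 0.0,"spin": 0,"translation": [-0.001,0,0]},{"jaw": 0.0,"spin": 0,"translation": [-0.001,0,0]},{"jaw": 0.0,"spin": 0,"translation": [0,0,0]},{"jaw": 0.0,"spin": 0,"translation": [0,0,0]},{"jaw": 0.0,"spin": 0,"translation": [0,0,0]},{"jaw": 0.0,"spin": 0,"translation": [0,0,0]},{"jaw": 0.0,"spin": 0,"translation": [0,0,0]}])

```text
time: 17.57
tool_pos: [644.4, -237.4, 89.8]
tcp_rot: [180.0, 0.0, 92.7]
ft_force: [-0.7, 3.0, 0.2]
finger_gap: 14.0
grip_force: 23.9
```

```bash
python3 - <<'E'
from h import *
import pickle
w=r.snapshot("wrist");s=r.snapshot("side");pickle.dump([dict(w),dict(s)],open("w4.pkl","wb"))
w3,_,s3=pickle.load(open("w3.pkl","rb"))
def rows(p,c0=225*1,c1=345):
    g=cv2.cvtColor(p["pixels"],cv2.COLOR_BGR2HSV);m=((g[...,0]>50)&(g[...,0]<85)&(g[...,1]>80));m[:,:255]=0;m[:,310:]=0
    c=np.argwhere(m);return c.min(0),c.max(0)
print(rows(w3),rows(w)); print(r.sense()["tool_pos"],r.sense()["ft_force"])
f=lambda p:p["pixels"][80:340,200:360]
cv2.imwrite("pics/w4.png",cv2.resize(np.hstack([f(w3),f(w)]),None,fx=2.3,fy=2.3,interpolation=cv2.INTER_CUBIC))
E
```

```text
(array([217, 266]), array([326, 302])) (array([210, 266]), array([323, 303]))
[ 644.43419675 -237.31354698   89.88375415] [-0.40600193  2.42944129  0.73391366]
```

View pics/w4.png

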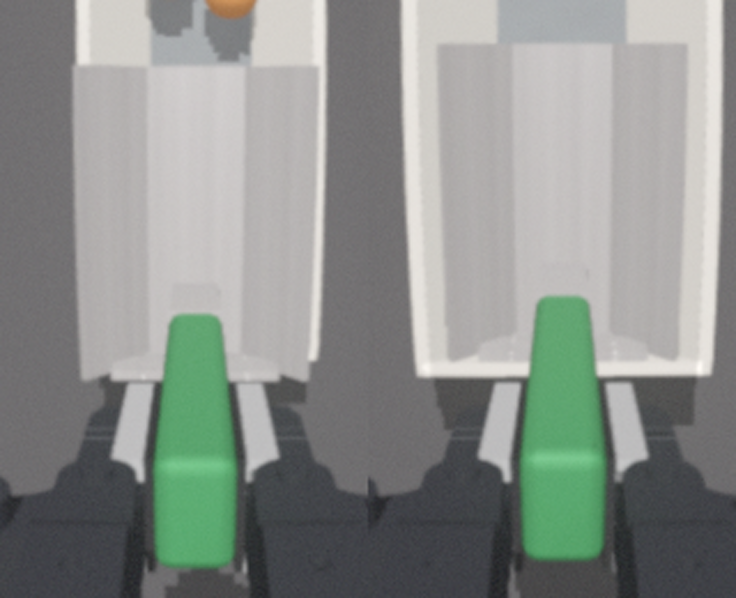

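carry_out(commands=[{"jaw": 0.0,"spin": 0,"translation": [0.006,0,0]},{"jaw": 0.0,"spin": 0,"translation": [0.01,0,0]},{"jaw": 0.0,"spin": 0,"translation": [0.014,0,0]},{"jaw": 0.0,"spin": 0,"translation": [0.014,0,0]},{"jaw": 0.0,"spin": 0,"translation": [0.014,0,0]},{"jaw": 0.0,"spin": 0,"translation": [0.014,0,0]},{"jaw": 0.0,"spin": 0,"translation": [0.014,0,0]},{"jaw": 0.0,"spin": 0,"translation": [0.012,0,0]}])

```text
time: 18.33
tool_pos: [639.5, -137.1, 89.8]
tcp_rot: [-180.0, -0.0, 92.7]
ft_force: [0.1, -0.6, -2.0]
finger_gap: 13.4
grip_force: 23.6
```

carry_out(commands=[{"jaw": 0.0,"spin": 0,"translation": [0.006,0,0]},{"jaw": 0.0,"spin": 0,"translation": [0.005,0,0]},{"jaw": 0.0,"spin": 0,"translation": [0.005,0,0]},{"jaw": 0.0,"spin": 0,"translation": [0.005,0,0]},{"jaw": 0.0,"spin": 0,"translation": [0.005,0,0]},{"jaw": 0.0,"spin": 0,"translation": [0.005,0,0]},{"jaw": 0.0,"spin": 0,"translation": [0.004,0,0]},{"jaw": 0.0,"spin": 0,"translation": [0.003,0,0]}])

```text
time: 19.0
tool_pos: [639.0, -103.6, 91.9]
tcp_rot: [179.9, 0.2, 92.7]
ft_force: [-1.9, -6.8, 5.0]
finger_gap: 13.8
grip_force: 25.0
```

carry_out(commands=[{"jaw": 0.0,"spin": 0,"translation": [0.002,0,0]},{"jaw": 0.0,"spin": 0,"translation": [0.002,0,0]},{"jaw": 0.0,"spin": 0,"translation": [0.002,0,0]},{"jaw": 0.0,"spin": 0,"translation": [0,0,0]},{"jaw": 0.0,"spin": 0,"translation": [0,0,0]},{"jaw": 0.0,"spin": 0,"translation": [0,0,0]},{"jaw": 0.0,"spin": 0,"translation": [0,0,0]},{"jaw": 0.0,"spin": 0,"translation": [0,0,0]}])

```text
time: 19.67
tool_pos: [638.9, -96.3, 91.5]
tcp_rot: [179.8, 0.1, 92.7]
ft_force: [-0.1, -4.1, 5.2]
finger_gap: 13.4
grip_force: 24.5
```

```bash
python3 - <<'E'
from h import *
import pickle
w=r.snapshot("wrist");t=r.snapshot("top");pickle.dump([dict(w),dict(t)],open("w5.pkl","wb"))
print(r.sense()["tool_pos"],r.sense()["ft_force"])
g=cv2.cvtColor(w["pixels"],cv2.COLOR_BGR2HSV);m=((g[...,0]>5)&(g[...,0]<20)&(g[...,1]>140)).astype(np.uint8);m[:,:220]=0;m[:,345:]=0
n,_,st,c=cv2.connectedComponentsWithStats(m)
print([(c[i].round(1).tolist(),int(st[i,4])) for i in range(1,n) if st[i,4]>20])
E
```

```text
[638.95680857 -96.31200212  91.51346809] [ 1.23381834 -4.04254522  5.87874448]
[([298.7, 112.3], 315), ([268.5, 112.9], 335), ([268.4, 137.8], 170), ([296.9, 137.4], 136)]
```

```bash
python3 - <<'E'
from h import *
import pickle
np.set_printoptions(precision=1,suppress=True)
w,t=pickle.load(open("w5.pkl","rb"))
u=np.array([-.0476,.9989]);v=np.array([-.9989,-.0476])
for a in ([298.7,112.3],[268.5,112.9],[268.4,137.8],[296.9,137.4]):
    for z in (20,25):
        X=fatz(w,a,z);d=X[:2]-[638.5,-127.7];print(a,z,d@u,d@v)
cv2.imwrite("pics/w5.png",cv2.resize(w["pixels"][60:330,210:360],None,fx=2.2,fy=2.2,interpolation=cv2.INTER_CUBIC))
E
```

```text
[298.7, 112.3] 20 103.81666836067285 -10.963377353528935
[298.7, 112.3] 25 103.64170482716376 -10.734053802507425
[268.5, 112.9] 20 103.46752582007556 8.67252731467332
[268.5, 112.9] 25 103.30070767677101 8.44375113007505
[268.4, 137.8] 20 87.0381632714706 8.843968510779737
[268.4, 137.8] 25 87.25463720291843 8.611192654766356
[296.9, 137.4] 20 87.24859774828657 -9.816042285678751
[296.9, 137.4] 25 87.46016230683698 -9.613485715864986
```

View pics/w5.png

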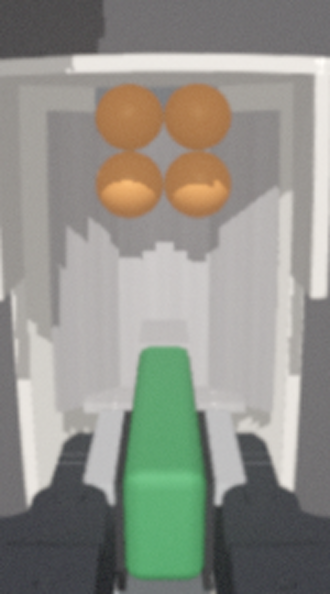

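carry_out(commands=[{"jaw": 0.0,"spin": 0,"translation": [0,0,0.001]},{"jaw": 0.0,"spin": 0,"translation": [0,0,0.001]},{"jaw": 0.0,"spin": 0,"translation": [0.001,0,0]},{"jaw": 0.0,"spin": 0,"translation": [0.002,0,0]},{"jaw": 0.0,"spin": 0,"translation": [0.002,0,0]},{"jaw": 0.0,"spin": 0,"translation": [0.002,0,0]},{"jaw": 0.0,"spin": 0,"translation": [0,0,0]},{"jaw": 0.0,"spin": 0,"translation": [0,0,0]}])

```text
time: 20.43
tool_pos: [639.8, -90.4, 91.1]
tcp_rot: [179.7, 0.2, 92.6]
ft_force: [0.9, -7.6, 10.5]
finger_gap: 13.9
grip_force: 25.3
```

```bash
cat > look.py <<'E'
from h import *
def look():
    w=r.snapshot("wrist");s=r.sense()
    g=cv2.cvtColor(w["pixels"],cv2.COLOR_BGR2HSV);m=((g[...,0]>5)&(g[...,0]<20)&(g[...,1]>140)).astype(np.uint8);m[:,:200]=0;m[:,365:]=0
    n,_,st,c=cv2.connectedComponentsWithStats(m)
    print("t",round(s["time"],1),"tcp",s["tool_pos"].round(1),"f",s["ft_force"].round(1),"grip",round(s["grip_force"],1))
    print("balls",[(c[i].round(0).tolist(),int(st[i,4])) for i in range(1,n) if st[i,4]>20])
    m=((g[...,0]>50)&(g[...,0]<85)&(g[...,1]>80));m[:,:255]=0;m[:,310:]=0;m[:150]=0;m[345:]=0
    c=np.argwhere(m);print("handle rows",np.percentile(c[:,0],[0,.3,99.7,100]))
    return w
E
python3 -c "
from look import *
look()"
```

```text
t 20.5 tcp [639.8 -90.4  91.1] f [ 0.8 -7.3 10.4] grip 25.3
balls [([268.0, 122.0], 363), ([297.0, 120.0], 190), ([271.0, 146.0], 136), ([293.0, 147.0], 83)]
handle rows [218. 218. 323. 323.]
```

carry_out(commands=[{"jaw": 0.0,"spin": 0,"translation": [0.001,0,0.001]},{"jaw": 0.0,"spin": 0,"translation": [0.001,0,0.001]},{"jaw": 0.0,"spin": 0,"translation": [0.001,0,0.001]},{"jaw": 0.0,"spin": 0,"translation": [0,0,0]},{"jaw": 0.0,"spin": 0,"translation": [0,0,0]},{"jaw": 0.0,"spin": 0,"translation": [0,0,0]},{"jaw": 0.0,"spin": 0,"translation": [0,0,0]},{"jaw": 0.0,"spin": 0,"translation": [0,0,0]}])

```text
time: 21.15
tool_pos: [640.7, -90.0, 91.1]
tcp_rot: [179.5, 0.4, 92.6]
ft_force: [-4.5, -16.2, 25.3]
finger_gap: 13.9
grip_force: 29.2
```

```bash
python3 -c "
from look import *
look()"
```

```text
t 21.2 tcp [640.7 -90.1  91.1] f [ -4.7 -16.3  25.2] grip 29.2
balls [([267.0, 122.0], 357), ([295.0, 121.0], 223), ([307.0, 119.0], 28), ([269.0, 146.0], 142), ([293.0, 144.0], 51)]
handle rows [218. 218. 323. 323.]
```

carry_out(commands=[{"jaw": 0.0,"spin": 0,"translation": [-0.001,0,0]},{"jaw": 0.0,"spin": 0,"translation": [-0.001,0,0]},{"jaw": 0.0,"spin": 0,"translation": [-0.001,0,0]},{"jaw": 0.0,"spin": 0,"translation": [-0.001,0,0]},{"jaw": 0.0,"spin": 0,"translation": [-0.001,0,0]},{"jaw": 0.0,"spin": 0,"translation": [-0.001,0,0]},{"jaw": 0.0,"spin": 0,"translation": [0,0,0]},{"jaw": 0.0,"spin": 0,"translation": [0,0,0]}])

```text
time: 21.87
tool_pos: [640.0, -92.5, 89.2]
tcp_rot: [179.7, 0.1, 92.6]
ft_force: [-2.8, -2.6, 19.2]
finger_gap: 14.2
grip_force: 26.4
```

```bash
python3 -c "
from look import *
look()"
```

```text
t 21.9 tcp [639.9 -92.5  89.1] f [-2.8 -3.2 18.3] grip 26.4
balls [([269.0, 119.0], 324), ([297.0, 119.0], 252), ([269.0, 143.0], 141), ([293.0, 144.0], 81)]
handle rows [216. 216. 324. 324.]
```

carry_out(commands=[{"jaw": 0.0,"spin": 0,"translation": [-0.001,0,0]},{"jaw": 0.0,"spin": 0,"translation": [-0.001,0,0]},{"jaw": 0.0,"spin": 0,"translation": [-0.001,0,0]},{"jaw": 0.0,"spin": 0,"translation": [-0.001,0,0]},{"jaw": 0.0,"spin": 0,"translation": [-0.001,0,0]},{"jaw": 0.0,"spin": 0,"translation": [0,0,0]},{"jaw": 0.0,"spin": 0,"translation": [0,0,0]},{"jaw": 0.0,"spin": 0,"translation": [0,0,0]}])

```text
time: 22.58
tool_pos: [639.9, -95.4, 88.7]
tcp_rot: [179.7, -0.0, 92.7]
ft_force: [-4.4, 4.8, 18.2]
finger_gap: 13.6
grip_force: 26.5
```

```bash
python3 -c "
from look import *
look()"
```

```text
t 22.6 tcp [639.9 -95.4  88.7] f [-4.   4.5 18.5] grip 26.5
balls [([268.0, 115.0], 369), ([299.0, 115.0], 330), ([271.0, 141.0], 192), ([295.0, 141.0], 153)]
handle rows [213. 213. 324. 325.]
```

carry_out(commands=[{"jaw": 0.0,"spin": 0,"translation": [-0.001,0,0]},{"jaw": 0.0,"spin": 0,"translation": [-0.001,0,0]},{"jaw": 0.0,"spin": 0,"translation": [-0.001,0,0]},{"jaw": 0.0,"spin": 0,"translation": [-0.001,0,0]},{"jaw": 0.0,"spin": 0,"translation": [0,0,0]},{"jaw": 0.0,"spin": 0,"translation": [0,0,0]},{"jaw": 0.0,"spin": 0,"translation": [0,0,0]},{"jaw": 0.0,"spin": 0,"translation": [0,0,0]}])

```text
time: 23.3
tool_pos: [640.0, -99.4, 88.5]
tcp_rot: [179.7, -0.0, 92.7]
ft_force: [-4.6, 4.0, 17.3]
finger_gap: 13.7
grip_force: 26.3
```

```bash
python3 -c "
from look import *
look()"
```

```text
t 23.4 tcp [640.  -99.4  88.5] f [-4.7  3.5 17.1] grip 26.3
balls [([268.0, 120.0], 461), ([300.0, 121.0], 443), ([270.0, 139.0], 22), ([298.0, 139.0], 34), ([274.0, 159.0], 70), ([289.0, 155.0], 26), ([303.0, 161.0], 27)]
handle rows [209. 209. 325. 325.]
```

carry_out(commands=[{"jaw": 0.0,"spin": 0,"translation": [-0.001,0,0]},{"jaw": 0.0,"spin": 0,"translation": [-0.001,0,0]},{"jaw": 0.0,"spin": 0,"translation": [-0.001,0,0]},{"jaw": 0.0,"spin": 0,"translation": [-0.001,0,0]},{"jaw": 0.0,"spin": 0,"translation": [0,0,0]},{"jaw": 0.0,"spin": 0,"translation": [0,0,0]},{"jaw": 0.0,"spin": 0,"translation": [0,0,0]},{"jaw": 0.0,"spin": 0,"translation": [0,0,0]}])

```text
time: 24.02
tool_pos: [640.0, -103.5, 88.2]
tcp_rot: [179.7, -0.0, 92.7]
ft_force: [-3.0, 4.3, 15.0]
finger_gap: 13.8
grip_force: 26.1
```

```bash
python3 -c "
from look import *
w=look()
cv2.imwrite('pics/w6.png',cv2.resize(w['pixels'][60:330,210:360],None,fx=2.2,fy=2.2,interpolation=cv2.INTER_CUBIC))"
```

```text
t 24.1 tcp [ 640.  -103.5   88.1] f [-3.9  3.1 15.9] grip 26.1
balls [([270.0, 156.0], 195), ([299.0, 155.0], 220), ([298.0, 186.0], 97), ([273.0, 186.0], 58)]
handle rows [205. 205. 326. 326.]
```

View pics/w6.png

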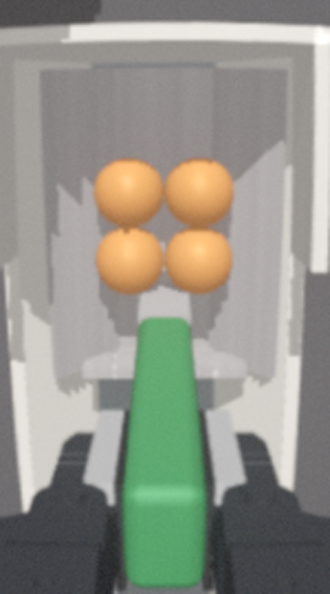

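carry_out(commands=[{"jaw": 0.0,"spin": 0,"translation": [0,0,-0.003]},{"jaw": 0.0,"spin": 0,"translation": [0,0,-0.003]},{"jaw": 0.0,"spin": 0,"translation": [0,0,-0.005]},{"jaw": 0.0,"spin": 0,"translation": [0,0,-0.008]},{"jaw": 0.0,"spin": 0,"translation": [0,0,-0.01]},{"jaw": 0.0,"spin": 0,"translation": [0,0,-0.012]},{"jaw": 0.0,"spin": 0,"translation": [0,0,-0.012]},{"jaw": 0.0,"spin": 0,"translation": [0,0,-0.012]}])

```text
time: 24.73
tool_pos: [638.4, -104.4, 151.6]
tcp_rot: [179.9, 0.0, 92.7]
ft_force: [-0.8, 0.7, -1.4]
finger_gap: 13.4
grip_force: 23.6
```

carry_out(commands=[{"jaw": 0.0,"spin": 0,"translation": [0,0,-0.012]},{"jaw": 0.0,"spin": 0,"translation": [0,0,-0.012]},{"jaw": 0.0,"spin": 0,"translation": [0,0,-0.012]},{"jaw": 0.0,"spin": 0,"translation": [0,0,-0.01]},{"jaw": 0.0,"spin": 0,"translation": [0,0,-0.006]},{"jaw": 0.0,"spin": 0,"translation": [0,0,-0.003]},{"jaw": 0.0,"spin": 0,"translation": [0,0,0]},{"jaw": 0.0,"spin": 0,"translation": [0,0,0]}])

```text
time: 25.4
tool_pos: [637.8, -104.3, 204.3]
tcp_rot: [-180.0, -0.0, 92.7]
ft_force: [0.4, -0.5, -1.5]
finger_gap: 13.7
grip_force: 23.6
```

```bash
python3 - <<'E'
from look import *
np.set_printoptions(precision=3,suppress=True)
look()
import pickle
ps,R=pickle.load(open("v.pkl","rb"));w2=pickle.load(open("w2.pkl","rb"))
c=lambda u,v:[120+(u+.5)/3.2-.5,110+(v+.5)/3.2-.5]
P=np.array([atz(ps[0],c(*a),100)[:2] for a in((92,252),(283,257),(268,432),(77,422))])
print(P,P.mean(0)); x=(P[0]-P[3])+(P[1]-P[2]); y=(P[0]-P[1])+(P[3]-P[2]); print(np.linalg.norm(x)/2,np.linalg.norm(y)/2,np.arctan2(x[1],x[0]),np.arctan2(-y[0],y[1]))
for a in((457,105),(503,223)):print(fatz(w2,a,100))
# side view white rim corners
for n,a in(("lid_hinge top",(177.6,186.1)),):print(n,atz(ps[0],a,100),tri(ps,[a,(243.4,315.1)]))
print("edge",tri(ps,[(162.8,159.1),(222.8,277.1)]))
E
```

```text
t 25.4 tcp [ 637.6 -104.2  203.8] f [ 0.6  0.8 -2.7] grip 23.6
balls [([269.0, 156.0], 96), ([300.0, 157.0], 103), ([299.0, 186.0], 110), ([270.0, 187.0], 95)]
handle rows [206. 206. 326. 326.]
[[550.445 265.828]
 [548.324 114.259]
 [411.164 120.351]
 [416.623 269.397]] [481.639 192.459]
135.57738472623612 150.35478564143526 -0.03563802408692171 -0.025207887924034125
[413.24   66.264 100.   ]
[536.562 118.692 100.   ]
lid_hinge top [557.266 191.959 100.   ] [556.106 193.527  94.57 ]
edge [590.071 190.277 231.042]
```

carry_out(commands=[{"jaw": 0.0,"spin": 0.04,"translation": [0,-0.004,0]},{"jaw": 0.0,"spin": 0.037,"translation": [0,-0.008,0]},{"jaw": 0.0,"spin": 0,"translation": [0,-0.013,0]},{"jaw": 0.0,"spin": 0,"translation": [0,-0.018,0]},{"jaw": 0.0,"spin": 0,"translation": [0,-0.022,0]},{"jaw": 0.0,"spin": 0,"translation": [0,-0.022,0]},{"jaw": 0.0,"spin": 0,"translation": [0,-0.02,0]},{"jaw": 0.0,"spin": 0,"translation": [0,-0.018,0]}])

```text
time: 26.12
tool_pos: [511.4, -100.9, 203.6]
tcp_rot: [-179.9, -0.0, 88.3]
ft_force: [0.5, -0.7, -1.0]
finger_gap: 13.8
grip_force: 23.6
```

carry_out(commands=[{"jaw": 0.0,"spin": 0,"translation": [0,-0.014,0]},{"jaw": 0.0,"spin": 0,"translation": [0,-0.01,0]},{"jaw": 0.0,"spin": 0,"translation": [0,-0.007,0]},{"jaw": 0.0,"spin": 0,"translation": [0,-0.004,0]},{"jaw": 0.0,"spin": 0,"translation": [0,-0.002,0]},{"jaw": 0.0,"spin": 0,"translation": [0,0,0]},{"jaw": 0.0,"spin": 0,"translation": [0,0,0]},{"jaw": 0.0,"spin": 0,"translation": [0,0,0]}])

```text
time: 26.78
tool_pos: [476.5, -100.1, 204.8]
tcp_rot: [180.0, -0.0, 88.3]
ft_force: [0.3, 0.2, -2.1]
finger_gap: 13.9
grip_force: 23.6
```

```bash
python3 - <<'E'
from look import *
w=look(); import pickle; pickle.dump(dict(w),open("w7.pkl","wb"))
t=r.snapshot("top")
for k in("tub","polisher","lid_hinge"):
    print(k,[(d["xy"].round(1) if hasattr(d["xy"],"round") else d["xy"],round(d["score"],2),fatz(w,d["xy"],{"tub":50,"polisher":0,"lid_hinge":100}[k]).round(0)) for d in r.landmark_of(w,k)])
    print(k,[(d["xy"],round(d["score"],2),atz(t,d["xy"],{"tub":50,"polisher":0,"lid_hinge":100}[k]).round(0)) for d in r.landmark_of(t,k)])
E
```

```text
t 26.8 tcp [ 476.5 -100.1  204.7] f [ 0.8 -0.6 -2.3] grip 23.6
balls [([278.0, 153.0], 22), ([300.0, 157.0], 132), ([267.0, 157.0], 40), ([276.0, 185.0], 52), ([300.0, 186.0], 139)]
handle rows [206. 206. 326. 326.]
tub []
tub [([182.1, 221.6], 0.81, array([472., 190.,  50.]))]
polisher []
polisher [([166.5, 304.5], 0.78, array([253., 234.,   0.])), ([184.5, 216.0], 0.76, array([492., 197.,   0.])), ([233.1, 192.6], 0.3, array([559.,  65.,   0.]))]
lid_hinge [([424.5, 210.0], 0.7, array([ 594., -106.,  100.])), ([266.4, 148.0], 0.38, array([464., -53., 100.]))]
lid_hinge [([178.6, 189.3], 0.82, array([549., 189., 100.])), ([156.2, 283.0], 0.78, array([316., 232., 100.]))]
```

carry_out(commands=[{"jaw": 0.0,"spin": 0,"translation": [0.004,0,0]},{"jaw": 0.0,"spin": 0,"translation": [0.008,0,0]},{"jaw": 0.0,"spin": 0,"translation": [0.012,0,0]},{"jaw": 0.0,"spin": 0,"translation": [0.016,0,0]},{"jaw": 0.0,"spin": 0,"translation": [0.02,0,0]},{"jaw": 0.0,"spin": 0,"translation": [0.022,0,0]},{"jaw": 0.0,"spin": 0,"translation": [0.022,0,0]},{"jaw": 0.0,"spin": 0,"translation": [0.022,0,0]}])

```text
time: 27.85
tool_pos: [479.6, 28.0, 204.8]
tcp_rot: [180.0, -0.0, 88.3]
ft_force: [-0.3, -0.7, -1.8]
finger_gap: 14.0
grip_force: 23.6
```

carry_out(commands=[{"jaw": 0.0,"spin": 0,"translation": [0.02,0,0]},{"jaw": 0.0,"spin": 0,"translation": [0.018,0,0]},{"jaw": 0.0,"spin": 0,"translation": [0.016,0,0]},{"jaw": 0.0,"spin": 0,"translation": [0.014,0,0]},{"jaw": 0.0,"spin": 0,"translation": [0.012,0,0]},{"jaw": 0.0,"spin": 0,"translation": [0.01,0,0]},{"jaw": 0.0,"spin": 0,"translation": [0.008,0,0]},{"jaw": 0.0,"spin": 0,"translation": [0.006,0,0]}])

```text
time: 28.52
tool_pos: [482.9, 130.8, 204.8]
tcp_rot: [-180.0, -0.0, 88.3]
ft_force: [0.3, -0.2, -2.1]
finger_gap: 14.1
grip_force: 23.6
```

carry_out(commands=[{"jaw": 0.0,"spin": 0,"translation": [0.005,0,0]},{"jaw": 0.0,"spin": 0,"translation": [0.004,0,0]},{"jaw": 0.0,"spin": 0,"translation": [0.003,0,0]},{"jaw": 0.0,"spin": 0,"translation": [0.003,0,0]},{"jaw": 0.0,"spin": 0,"translation": [0.002,0,0]},{"jaw": 0.0,"spin": 0,"translation": [0.002,0,0]},{"jaw": 0.0,"spin": 0,"translation": [0,0,0]},{"jaw": 0.0,"spin": 0,"translation": [0,0,0]}])

```text
time: 29.18
tool_pos: [483.6, 148.7, 204.8]
tcp_rot: [-180.0, 0.0, 88.3]
ft_force: [0.6, -0.3, -1.8]
finger_gap: 13.2
grip_force: 23.6
```

```bash
python3 - <<'E'
from look import *
w=look(); t=r.snapshot("top"); s=r.snapshot("side"); import pickle; pickle.dump([dict(w),dict(t),dict(s)],open("w8.pkl","wb"))
f=cv2.resize(t["pixels"][140:270,120:260],None,fx=2.9,fy=2.9,interpolation=cv2.INTER_CUBIC)
a=cv2.resize(w["pixels"],(503,377))
cv2.imwrite("pics/w8.png",np.hstack([cv2.resize(w["pixels"][:,60:500],(395,377)),f[:377,:404]]))
E
```

```text
t 29.2 tcp [483.6 148.6 204.8] f [ 0.6 -1.1 -1.9] grip 23.6
balls []
handle rows [206. 206. 326. 326.]
```

View pics/w8.png

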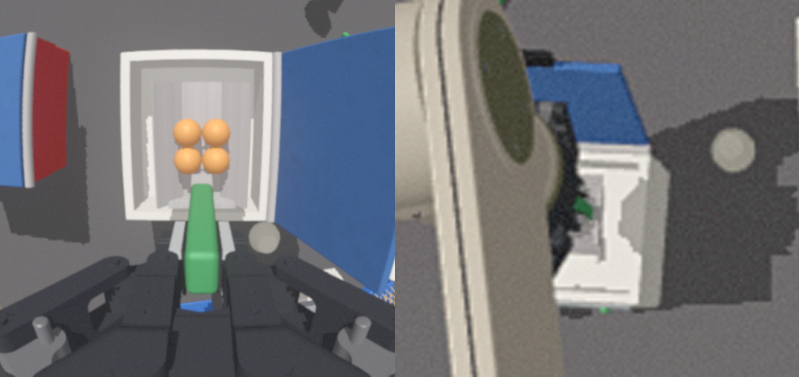

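```bash
python3 - <<'E'
from h import *
import pickle
w,t,s=pickle.load(open("w8.pkl","rb"))
q=lambda u,v:(u/.8977+60,v/.8976)
for n,a in(("near outer",(200,220)),("near inner",(160,207)),("far inner",(200,62)),("far outer",(200,52)),("L outer",(121,130)),("L inner",(134,130)),("R inner",(269,130)),("R outer",(278,130))):
    print(n,fatz(w,q(*a),100).round(0))
g=w["pixels"][:,250].mean(1); 
for row in range(50,90,2):print(row,int(g[row]),end="; ")
print()
for row in range(220,256,2):print(row,int(w["pixels"][row,238].mean()),end="; ")
E
```

```text
near outer [481. 117. 100.]
near inner [445. 130. 100.]
far inner [485. 256. 100.]
far outer [485. 265. 100.]
L outer [415. 201. 100.]
L inner [427. 200. 100.]
R inner [543. 197. 100.]
R outer [551. 197. 100.]
50 116; 52 117; 54 137; 56 222; 58 236; 60 236; 62 236; 64 236; 66 183; 68 153; 70 153; 72 151; 74 154; 76 176; 78 179; 80 179; 82 176; 84 178; 86 178; 88 176; 
220 170; 222 171; 224 170; 226 171; 228 171; 230 172; 232 210; 234 223; 236 228; 238 230; 240 231; 242 230; 244 212; 246 115; 248 87; 250 87; 252 86; 254 85;
```

carry_out(commands=[{"jaw": 0.0,"spin": 0,"translation": [0,0,0.004]},{"jaw": 0.0,"spin": 0,"translation": [0,0,0.008]},{"jaw": 0.0,"spin": 0,"translation": [0,0,0.011]},{"jaw": 0.0,"spin": 0,"translation": [0,0,0.011]},{"jaw": 0.0,"spin": 0,"translation": [0,0,0.01]},{"jaw": 0.0,"spin": 0,"translation": [0,0,0.007]},{"jaw": 0.0,"spin": 0,"translation": [0,0,0.004]},{"jaw": 0.0,"spin": 0,"translation": [0,0,0.002]}])

```text
time: 30.0
tool_pos: [483.0, 148.7, 146.5]
tcp_rot: [-179.9, 0.0, 88.3]
ft_force: [-0.2, -0.2, -1.0]
finger_gap: 13.8
grip_force: 23.6
```

carry_out(commands=[{"jaw": 0.0,"spin": 0,"translation": [0.002,0,0]},{"jaw": 0.0,"spin": 0,"translation": [0.003,0,0]},{"jaw": 0.0,"spin": 0,"translation": [0.004,0,0]},{"jaw": 0.0,"spin": 0,"translation": [0.004,0,0]},{"jaw": 0.0,"spin": 0,"translation": [0.004,0,0]},{"jaw": 0.0,"spin": 0,"translation": [0.004,0,0]},{"jaw": 0.0,"spin": 0,"translation": [0.004,0,0]},{"jaw": 0.0,"spin": 0,"translation": [0.004,0,0]}])

```text
time: 30.67
tool_pos: [484.7, 177.5, 148.2]
tcp_rot: [180.0, 0.1, 88.3]
ft_force: [-0.5, -4.9, 2.1]
finger_gap: 14.0
grip_force: 24.1
```

```bash
python3 -c "
from look import *
look()"
```

```text
t 30.7 tcp [484.8 178.1 148.2] f [ 0.2 -2.9 -0.3] grip 23.8
balls [([271.0, 161.0], 254), ([300.0, 161.0], 292), ([273.0, 190.0], 162), ([299.0, 191.0], 195)]
handle rows [211. 211. 326. 327.]
```

carry_out(commands=[{"jaw": 0.0,"spin": 0,"translation": [0.004,0,0]},{"jaw": 0.0,"spin": 0,"translation": [0.004,0,-0.001]},{"jaw": 0.0,"spin": 0,"translation": [0.004,0,-0.001]},{"jaw": 0.0,"spin": 0,"translation": [0.004,0,-0.002]},{"jaw": 0.0,"spin": 0,"translation": [0.004,0,-0.002]},{"jaw": 0.0,"spin": 0,"translation": [0.004,0,-0.002]},{"jaw": 0.0,"spin": 0,"translation": [0.004,0,-0.002]},{"jaw": 0.0,"spin": 0,"translation": [0.004,0,-0.002]}])

```text
time: 31.38
tool_pos: [485.6, 209.7, 160.1]
tcp_rot: [180.0, 0.0, 88.3]
ft_force: [1.1, -3.7, 0.5]
finger_gap: 13.8
grip_force: 23.9
```

```bash
python3 -c "
from look import *
look()"
```

```text
t 31.4 tcp [485.7 210.5 160.5] f [ 0.  -3.1 -0. ] grip 23.8
balls []
handle rows [248. 248. 322. 322.]
```

carry_out(commands=[{"jaw": 0.0,"spin": 0,"translation": [0.004,0,-0.002]},{"jaw": 0.0,"spin": 0,"translation": [0.004,0,-0.002]},{"jaw": 0.0,"spin": 0,"translation": [0.004,0,-0.003]},{"jaw": 0.0,"spin": 0,"translation": [0.004,0,-0.003]},{"jaw": 0.0,"spin": 0,"translation": [0.003,0,-0.002]},{"jaw": 0.0,"spin": 0,"translation": [0,0,0]},{"jaw": 0.0,"spin": 0,"translation": [0,0,0]},{"jaw": 0.0,"spin": 0,"translation": [0,0,0]}])

```text
time: 32.1
tool_pos: [486.0, 229.1, 171.9]
tcp_rot: [180.0, -0.0, 88.3]
ft_force: [-0.5, -0.5, -1.2]
finger_gap: 13.9
grip_force: 23.3
```

```bash
python3 - <<'E'
from look import *
w=look()
s=r.snapshot("side")
for p,n in((w,"w"),(s,"s")):print(n,[(np.round(d["xy"]).tolist(),round(d["score"],2)) for d in r.spot_in(p,"ball0")])
E
```

```text
t 32.1 tcp [486.  229.  171.8] f [ 0.  -0.2 -1.6] grip 23.3
balls []
handle rows [262. 262. 317. 317.]
w [([271.0, 215.0], 0.92), ([269.0, 190.0], 0.9), ([296.0, 188.0], 0.87), ([297.0, 216.0], 0.74)]
s [([279.0, 336.0], 0.65), ([263.0, 344.0], 0.64), ([268.0, 333.0], 0.5)]
```

carry_out(commands=[{"jaw": 0.0,"spin": 0,"translation": [-0.003,0,-0.001]},{"jaw": 0.0,"spin": 0,"translation": [-0.004,0,-0.001]},{"jaw": 0.0,"spin": 0,"translation": [-0.005,0,-0.001]},{"jaw": 0.0,"spin": 0,"translation": [-0.005,0,-0.001]},{"jaw": 0.0,"spin": 0,"translation": [-0.005,0,-0.001]},{"jaw": 0.0,"spin": 0,"translation": [-0.005,0,-0.001]},{"jaw": 0.0,"spin": 0,"translation": [-0.003,0,-0.001]},{"jaw": 0.0,"spin": 0,"translation": [0,0,0]}])

```text
time: 32.97
tool_pos: [485.3, 198.0, 179.2]
tcp_rot: [180.0, -0.0, 88.2]
ft_force: [0.3, -1.2, -1.5]
finger_gap: 13.7
grip_force: 23.4
```

```bash
cat > balls.py <<'E'
from look import *
def balls():
    w=look();s=r.snapshot("side");t=r.snapshot("top")
    for p,n,f in((w,"w",fatz),(s,"s",atz),(t,"t",atz)):
        print(n,[(np.round(d["xy"]).tolist(),round(d["score"],2),f(p,d["xy"],60).round(0)[:2].tolist()) for d in r.spot_in(p,"ball0")])
    return w,s,t
E
python3 -c "
from balls import *
balls()"
```

```text
t 33.0 tcp [485.3 198.5 179.1] f [ 0.2  0.7 -0.3] grip 23.4
balls []
handle rows [262. 262. 318. 318.]
w [([269.0, 144.0], 0.79, [474.0, 247.0]), ([295.0, 144.0], 0.72, [495.0, 246.0])]
s [([268.0, 341.0], 0.48, [498.0, 227.0]), ([276.0, 344.0], 0.44, [480.0, 232.0])]
t []
```

carry_out(commands=[{"jaw": 0.0,"spin": 0,"translation": [0,0,-0.003]},{"jaw": 0.0,"spin": 0,"translation": [0,0,-0.006]},{"jaw": 0.0,"spin": 0,"translation": [0,0,-0.01]},{"jaw": 0.0,"spin": 0,"translation": [0,0,-0.013]},{"jaw": 0.0,"spin": 0,"translation": [0,0,-0.013]},{"jaw": 0.0,"spin": 0,"translation": [0,0,-0.01]},{"jaw": 0.0,"spin": 0,"translation": [0,0,-0.006]},{"jaw": 0.0,"spin": 0,"translation": [0,0,-0.003]}])

```text
time: 33.93
tool_pos: [485.9, 199.0, 244.9]
tcp_rot: [179.8, -0.1, 88.3]
ft_force: [-1.0, 0.5, -2.0]
finger_gap: 14.0
grip_force: 23.4
```

```bash
python3 -c "
from balls import *
import pickle
pickle.dump([dict(x) for x in balls()],open('w9.pkl','wb'))"
```

```text
t 34.0 tcp [485.8 199.  244.7] f [-0.8 -0.4 -1. ] grip 23.4
balls []
handle rows [262. 262. 318. 318.]
w [([292.0, 142.0], 0.92, [495.0, 245.0]), ([273.0, 140.0], 0.89, [476.0, 248.0]), ([472.0, 308.0], 0.67, [734.0, 29.0])]
s [([276.0, 345.0], 0.62, [481.0, 234.0]), ([267.0, 344.0], 0.55, [499.0, 234.0])]
t [([154.0, 138.0], 0.52, [694.0, 272.0])]
```

carry_out(commands=[{"jaw": 0.0,"spin": 0,"translation": [0.005,0,0]},{"jaw": 0.0,"spin": 0,"translation": [0.012,0,0]},{"jaw": 0.0,"spin": 0,"translation": [0.018,0,0]},{"jaw": 0.0,"spin": 0,"translation": [0.022,0,0]},{"jaw": 0.0,"spin": 0,"translation": [0.022,0,0]},{"jaw": 0.0,"spin": 0,"translation": [0.022,0,0]},{"jaw": 0.0,"spin": 0,"translation": [0.02,0,0]},{"jaw": 0.0,"spin": 0,"translation": [0.013,0,0]}])

```text
time: 34.9
tool_pos: [488.5, 335.5, 242.3]
tcp_rot: [-180.0, -0.0, 88.4]
ft_force: [0.5, -0.2, -0.5]
finger_gap: 13.8
grip_force: 23.4
```

carry_out(commands=[{"jaw": 0.0,"spin": 0,"translation": [0.005,0,0.004]},{"jaw": 0.0,"spin": 0,"translation": [0.002,0,0.012]},{"jaw": 0.0,"spin": 0,"translation": [0,0,0.02]},{"jaw": 0.0,"spin": 0,"translation": [0,0,0.025]},{"jaw": 0.0,"spin": 0,"translation": [0,0,0.025]},{"jaw": 0.0,"spin": 0,"translation": [0,0,0.02]},{"jaw": 0.0,"spin": 0,"translation": [0,0,0.01]},{"jaw": 0.0,"spin": 0,"translation": [0,0,0.004]}])

```text
time: 35.57
tool_pos: [487.8, 338.0, 119.5]
tcp_rot: [-179.8, 0.2, 88.2]
ft_force: [-0.3, -0.3, -1.1]
finger_gap: 13.5
grip_force: 23.3
```

```bash
python3 -c "
from balls import *
import pickle
pickle.dump([dict(x) for x in balls()],open('w9.pkl','wb'))"
```

```text
t 35.6 tcp [488.3 338.4 120.4] f [ 0.1  0.5 -2. ] grip 23.4
balls []
handle rows [262. 262. 317. 317.]
w []
s []
t [([154.0, 217.0], 0.58, [482.0, 261.0]), ([171.0, 170.0], 0.45, [607.0, 223.0])]
```

carry_out(commands=[{"jaw": 0.0,"spin": 0,"translation": [-0.005,0,0]},{"jaw": 0.0,"spin": 0,"translation": [-0.006,0,0]},{"jaw": 0.0,"spin": 0,"translation": [-0.006,0,0]},{"jaw": 0.0,"spin": 0,"translation": [-0.006,0,0]},{"jaw": 0.0,"spin": 0,"translation": [-0.006,0,0]},{"jaw": 0.0,"spin": 0,"translation": [-0.006,0,0]},{"jaw": 0.0,"spin": 0,"translation": [-0.005,0,0]},{"jaw": 0.0,"spin": 0,"translation": [-0.004,0,0]}])

```text
time: 36.53
tool_pos: [488.4, 295.4, 123.4]
tcp_rot: [179.9, -0.0, 88.3]
ft_force: [-0.1, 2.8, 1.2]
finger_gap: 13.9
grip_force: 23.9
```

```bash
python3 -c "
from look import *
look()"
```

```text
t 36.6 tcp [488.3 294.8 123.1] f [ 1.2  3.3 -0. ] grip 23.8
balls []
handle rows [233. 233. 324. 324.]
```

carry_out(commands=[{"jaw": 0.0,"spin": 0,"translation": [-0.003,0,0]},{"jaw": 0.0,"spin": 0,"translation": [-0.003,0,0]},{"jaw": 0.0,"spin": 0,"translation": [-0.003,0,0]},{"jaw": 0.0,"spin": 0,"translation": [-0.002,0,0]},{"jaw": 0.0,"spin": 0,"translation": [-0.001,0,0]},{"jaw": 0.0,"spin": 0,"translation": [0,0,0]},{"jaw": 0.0,"spin": 0,"translation": [0,0,0]},{"jaw": 0.0,"spin": 0,"translation": [0,0,0]}])

```text
time: 37.25
tool_pos: [487.5, 283.5, 122.5]
tcp_rot: [-180.0, 0.0, 88.3]
ft_force: [-0.3, 1.5, -0.0]
finger_gap: 13.7
grip_force: 23.8
```

```bash
python3 -c "
from look import *
look()"
```

```text
t 37.3 tcp [487.5 283.5 122.5] f [-0.2  2.3  0.2] grip 23.8
balls []
handle rows [220. 220. 326. 326.]
```

carry_out(commands=[{"jaw": 0.0,"spin": 0,"translation": [-0.002,0,0]},{"jaw": 0.0,"spin": 0,"translation": [-0.0015,0,0]},{"jaw": 0.0,"spin": 0,"translation": [0,0,0]},{"jaw": 0.0,"spin": 0,"translation": [0.006,0,0]},{"jaw": 0.0,"spin": 0,"translation": [0.006,0,-0.006]},{"jaw": 0.0,"spin": 0,"translation": [0,0,-0.012]},{"jaw": 0.0,"spin": 0,"translation": [0,0,-0.018]},{"jaw": 0.0,"spin": 0,"translation": [0,0,-0.02]}])

```text
time: 37.97
tool_pos: [487.2, 292.0, 179.2]
tcp_rot: [-179.9, 0.1, 88.3]
ft_force: [-0.8, -0.9, 0.2]
finger_gap: 13.6
grip_force: 23.6
```

carry_out(commands=[{"jaw": 0.0,"spin": 0,"translation": [0,0,-0.018]},{"jaw": 0.0,"spin": 0,"translation": [0,0,-0.014]},{"jaw": 0.0,"spin": 0,"translation": [0,0,-0.008]},{"jaw": 0.0,"spin": 0,"translation": [0,0,-0.004]},{"jaw": 0.0,"spin": 0,"translation": [-0.006,0,0]},{"jaw": 0.0,"spin": 0,"translation": [-0.014,0,0]},{"jaw": 0.0,"spin": 0,"translation": [-0.022,-0.001,0]},{"jaw": 0.0,"spin": 0,"translation": [-0.03,-0.002,0]}])

```text
time: 38.63
tool_pos: [481.7, 219.4, 221.0]
tcp_rot: [-179.9, 0.1, 88.4]
ft_force: [0.6, 0.1, -1.0]
finger_gap: 13.9
grip_force: 23.7
```

carry_out(commands=[{"jaw": 0.0,"spin": 0,"translation": [-0.034,-0.003,0]},{"jaw": 0.0,"spin": 0,"translation": [-0.036,-0.003,0]},{"jaw": 0.0,"spin": 0,"translation": [-0.036,-0.003,0]},{"jaw": 0.0,"spin": 0,"translation": [-0.036,-0.003,0]},{"jaw": 0.0,"spin": 0,"translation": [-0.036,-0.003,0]},{"jaw": 0.0,"spin": 0,"translation": [-0.036,-0.003,0]},{"jaw": 0.0,"spin": 0,"translation": [-0.036,-0.003,0]},{"jaw": 0.0,"spin": 0,"translation": [-0.034,-0.003,0]}])

```text
time: 39.3
tool_pos: [448.2, -65.3, 221.4]
tcp_rot: [-179.9, 0.0, 88.2]
ft_force: [0.4, 0.0, -0.7]
finger_gap: 13.5
grip_force: 23.7
```

```bash
python3 -c "
from balls import *
balls()"
```

```text
t 39.4 tcp [447.7 -70.6 221.4] f [-0.7 -6.3 -1.8] grip 23.6
balls []
handle rows [217. 217. 327. 327.]
w [([528.0, 34.0], 0.62, [732.0, 118.0])]
s []
t [([156.0, 210.0], 0.58, [499.0, 256.0]), ([153.0, 216.0], 0.54, [484.0, 263.0])]
```

carry_out(commands=[{"jaw": 0.0,"spin": 0,"translation": [-0.022,0,0]},{"jaw": 0.0,"spin": 0,"translation": [-0.018,0,0]},{"jaw": 0.0,"spin": 0,"translation": [-0.013,0,0]},{"jaw": 0.0,"spin": 0,"translation": [-0.009,0,0]},{"jaw": 0.0,"spin": 0,"translation": [-0.005,0,0]},{"jaw": 0.0,"spin": 0,"translation": [-0.002,0,0]},{"jaw": 0.0,"spin": 0,"translation": [0,0,0]},{"jaw": 0.0,"spin": 0,"translation": [0,0,0]}])

```text
time: 40.27
tool_pos: [448.3, -131.1, 222.7]
tcp_rot: [-180.0, -0.0, 88.3]
ft_force: [-0.6, -0.6, -1.4]
finger_gap: 13.9
grip_force: 23.6
```

```bash
python3 - <<'E'
from look import *
w=look()
t=r.snapshot("top");s=r.snapshot("side")
for p,f,n in((w,fatz,"w"),(t,atz,"t"),(s,atz,"s")):
    g=cv2.cvtColor(p["pixels"],cv2.COLOR_BGR2HSV)
    for q,h0,h1,smin,z in(("pad",95,125,120,3),("ball",5,20,120,60)):
        m=((g[...,0]>h0)&(g[...,0]<h1)&(g[...,1]>smin)).astype(np.uint8)
        k,_,st,c=cv2.connectedComponentsWithStats(m)
        print(n,q,[(c[i].round(0).tolist(),int(st[i,4]),f(p,c[i],z).round(0)[:2].tolist()) for i in range(1,k) if st[i,4]>(300 if q=="pad" else 4)][:14])
    if n=="w":
        m=((g[...,0]>95)&(g[...,0]<125)&(g[...,1]>120));
        for rr in range(40,260,20):
            cc=np.flatnonzero(m[rr,150:450])+150
            if len(cc):print(rr,cc.min(),cc.max(),end="; ")
        print()
for k in("scoop","pad"):print(k,[(d["xy"],d["score"],fatz(w,d["xy"],0)) for d in r.landmark_of(w,k)])
E
```

```text
t 40.3 tcp [ 448.2 -131.1  222.7] f [ 0.5 -0.2 -1.2] grip 23.6
balls []
handle rows [218. 218. 327. 327.]
w pad [([517.0, 142.0], 1127, [761.0, -79.0]), ([541.0, 412.0], 626, [1060.0, -695.0])]
w ball []
140 228 229; 
t pad [([283.0, 15.0], 16891, [1089.0, -64.0]), ([247.0, 64.0], 1126, [933.0, 35.0]), ([286.0, 121.0], 330, [765.0, -77.0]), ([170.0, 174.0], 1657, [608.0, 242.0]), ([289.0, 250.0], 314, [404.0, -90.0]), ([152.0, 311.0], 3349, [236.0, 272.0])]
t ball [([98.0, 68.0], 167, [892.0, 440.0]), ([209.0, 120.0], 48, [746.0, 127.0]), ([157.0, 215.0], 117, [487.0, 254.0])]
s pad [([60.0, 136.0], 36564, [1244.0, -380.0]), ([276.0, 34.0], 1019, [654.0, -1087.0]), ([115.0, 230.0], 1788, [941.0, -46.0]), ([306.0, 233.0], 1421, [445.0, -105.0]), ([231.0, 297.0], 2233, [603.0, 106.0]), ([395.0, 354.0], 5019, [228.0, 196.0])]
s ball [([161.0, 292.0], 78, [749.0, 146.0]), ([105.0, 322.0], 6, [847.0, 231.0]), ([102.0, 328.0], 7, [847.0, 246.0]), ([273.0, 346.0], 70, [487.0, 237.0]), ([89.0, 360.0], 12, [847.0, 316.0]), ([46.0, 408.0], 346, [892.0, 413.0])]
scoop [([282.8, 175.4], 0.76, array([ 445.91430771, -124.3410463 ,    0.        ]))]
pad []
```

```bash
python3 - <<'E'
from h import *
t=r.snapshot("top");s=r.snapshot("side")
for p,f,(x0,x1,y0,y1) in((t,atz,(143,215,192,242)),(s,atz,(246,312,292,364))):
    g=cv2.cvtColor(p["pixels"],cv2.COLOR_BGR2HSV)
    for v in range(y0,y1):
        L="".join("O" if 3<g[v,u,0]<22 and g[v,u,1]>150 else "o" if 3<g[v,u,0]<22 and g[v,u,1]>80 else "w" if g[v,u,2]>190 else "b" if 95<g[v,u,0]<125 and g[v,u,1]>110 else "." for u in range(x0,x1))
        if "o" in L.lower() or v%6==0:print(v,L)
E
```

```text
192 ......wwwwwwwwwwwwwwwwwwwwwwwwwwwwwwwwwwwwww............................
198 .....www..........................wwwwwwwwwwwwwwwwwwwwww.....www........
204 ....wwww.........................wwwwwwwwwwwwwwwwwwwwwwwwwwwwwww........
207 ....www.....oo...................wwwwwwwwwwwwwwwwwwwwwwwwwwwwwww........
208 ....www...ooOOOo.................wwwwwwwwwwwwwwwwwwwwwwwwwwwwwww........
209 ....www...OOOOOOOo................wwwwwwwwwwwwwwwwwwwwwwwwwwwww.........
210 ....www...OOOOOOOOo................wwwwwwwwwwwwwwwwwwwwwwwwwwww.........
211 ....www..oOOoOOOOOOo................ww...wwwwwwwwwwwwwwwwwwwwww.........
212 ....www..oOOOOOOOOOo...................w...wwwwwwwwwwwwwwwwwwww.........
213 ....www...oOOOOOOOOo..................www...wwwwwwwwwwwwwwwwwww.........
214 ....www....ooOOOOOo.................wwwwww.....wwwwwwwwwwwwwwww.........
215 ...www.....oOOOOoo............w...wwwwwwww.ww..wwwwwwwwwwwwwwww.........
216 ...www....oOOOOOo................wwwwwwwwwwww..wwwwwwwwwwwwwwww.........
217 ...www...oOOOOOOOo...............wwwwwwwwwwwww..wwwwwwwwwwwwwww.........
218 ...www...OOOOOOOOO
[... 1248 characters left out ...]
...............ooo....................................www....
343 ..................ooOOOoo..................................www....
344 .................ooOOOOOOo...ooooo.........................www....
345 .................oOOOOOOOo..oOOOOOo........................www....
346 wwwwww...........oOOOOOOOOooOOOOOOOo.......................www....
347 wwwwwwwwwwww.......oooooOOoOOOOOOOOo.......................www....
348 wwwwwwwwwwwwwwwwwww......ooooooOOOOO......................wwww..bb
349 wwwwwwwwwwwwwwwwwwwwwwwww......ooooo......................www...bb
354 wwwwwwwwwwwwwwwwwwwwwwwwwwwwwwwwwwwwwwwwwwwwwwwwwwwwwww..wwww..bww
360 wwwwwwwwwwwwwwwwwwwwwwwwwwwwwwwwwwwwwwwwwwwwwwwwwwwwwwwwwwww......
```

```bash
python3 - <<'E'
from h import *
import pickle
w=r.snapshot("wrist")
print([(np.round(d["xy"]).tolist(),round(d["score"],2)) for d in r.spot_in(w,"ball0")])
w8=pickle.load(open("w8.pkl","rb"))[0]
w9=pickle.load(open("w9.pkl","rb"))
for p in (w8,w):
    g=cv2.cvtColor(p["pixels"],cv2.COLOR_BGR2HSV)
    m=((g[...,0]>3)&(g[...,0]<22)&(g[...,1]>90)).astype(np.uint8)
    k,_,st,c=cv2.connectedComponentsWithStats(m);print([(c[i].round(0).tolist(),int(st[i,4])) for i in range(1,k) if st[i,4]>30])
t=r.snapshot("top");s=r.snapshot("side")
for a,b in(((157.2,211),(267.5,345)),((156.5,219.3),(277.5,346.8))):
    X=tri([t,s],[a,b]);print(X,proj(t,X)-a)
# expected images of lower-pair balls
for X in([476,248,60],[495,245,60],[476,248,80],[495,245,80],[476,230,60]):print(X,proj(t,X).round(1),proj(s,X).round(1))
E
```

```text
[]
[([284.0, 163.0], 2981)]
[([9.0, 412.0], 286)]
[495.9428915 245.9491338  82.6260939] [ 0.02235043 -0.26343058]
[475.23943881 246.73601656  81.88133917] [ 0.04349889 -0.45616074]
[476, 248, 60] [158.8 219.4] [277.5 351.9]
[495, 245, 60] [160.4 212.1] [268.4 349.3]
[476, 248, 80] [156.3 218.6] [277.6 347.9]
[495, 245, 80] [157.9 211.2] [268.4 345.2]
[476, 230, 60] [165.7 219.5] [278.6 343.5]
```

carry_out(commands=[{"jaw": 0.0,"spin": 0,"translation": [-0.005,-0.002,0.006]},{"jaw": 0.0,"spin": 0,"translation": [-0.004,-0.0014,0.014]},{"jaw": 0.0,"spin": 0,"translation": [0,0,0.022]},{"jaw": 0.0,"spin": 0,"translation": [0,0,0.025]},{"jaw": 0.0,"spin": 0,"translation": [0,0,0.025]},{"jaw": 0.0,"spin": 0,"translation": [0,0,0.02]},{"jaw": 0.0,"spin": 0,"translation": [0,0,0.014]},{"jaw": 0.0,"spin": 0,"translation": [0,0,0.008]}])

```text
time: 41.48
tool_pos: [442.8, -140.3, 86.0]
tcp_rot: [-179.8, -0.1, 88.3]
ft_force: [-0.3, 0.8, -1.9]
finger_gap: 13.9
grip_force: 23.6
```

carry_out(commands=[{"jaw": 0.0,"spin": 0,"translation": [0,0,0.003]},{"jaw": 0.0,"spin": 0,"translation": [0,0,0.001]},{"jaw": 0.0,"spin": 0,"translation": [0,0,0]},{"jaw": 0.0,"spin": 0,"translation": [0,0,0]},{"jaw": 0.0,"spin": 0,"translation": [0,0,0]},{"jaw": 0.0,"spin": 0,"translation": [0,0,0]},{"jaw": 0.0,"spin": 0,"translation": [0,0,0]},{"jaw": 0.0,"spin": 0,"translation": [0,0,0]}])

```text
time: 42.15
tool_pos: [444.7, -140.7, 85.1]
tcp_rot: [180.0, 0.0, 88.3]
ft_force: [-0.3, 0.4, -1.8]
finger_gap: 13.5
grip_force: 23.6
```

```bash
python3 - <<'E'
from look import *
w=look()
g=cv2.cvtColor(w["pixels"],cv2.COLOR_BGR2HSV);m=(g[...,0]>95)&(g[...,0]<125)&(g[...,1]>120);m[:,:150]=0;m[:,430:]=0;m[330:]=0
c=np.argwhere(m)[:,::-1].astype(np.float32);print(len(c));h=cv2.convexHull(c)
q=cv2.approxPolyDP(h,6,True)[:,0];print([(a.tolist(),fatz(w,a,3).round(1)[:2].tolist()) for a in q])
E
```

```text
t 42.2 tcp [ 444.6 -140.7   85. ] f [ 0.4  0.7 -1.8] grip 23.6
balls []
handle rows [218. 218. 327. 327.]
8278
[([367.0, 231.0], [505.5, -155.0]), ([227.0, 254.0], [399.8, -170.1]), ([195.0, 110.0], [384.1, -62.6]), ([347.0, 83.0], [490.1, -47.7])]
```

carry_out(commands=[{"jaw": 0.0,"spin": 0,"translation": [0,0,0.001]},{"jaw": 0.0,"spin": 0,"translation": [0,0,0.001]},{"jaw": 0.0,"spin": 0,"translation": [0,0,0.001]},{"jaw": 0.0,"spin": 0,"translation": [0,0,0]},{"jaw": 0.0,"spin": 0,"translation": [0,0,0]},{"jaw": 0.0,"spin": 0,"translation": [0,0,0]},{"jaw": 0.0,"spin": 0,"translation": [0,0,0]},{"jaw": 0.0,"spin": 0,"translation": [0,0,0]}])

```text
time: 42.87
tool_pos: [444.5, -140.7, 81.8]
tcp_rot: [180.0, 0.0, 88.3]
ft_force: [-0.1, 0.1, -1.7]
finger_gap: 13.7
grip_force: 23.6
```

carry_out(commands=[{"jaw": 0.0,"spin": 0,"translation": [0,0,0.001]},{"jaw": 0.0,"spin": 0,"translation": [0,0,0.001]},{"jaw": 0.0,"spin": 0,"translation": [0,0,0]},{"jaw": 0.0,"spin": 0,"translation": [0,0,0]},{"jaw": 0.0,"spin": 0,"translation": [0,0,0]},{"jaw": 0.0,"spin": 0,"translation": [0,0,0]},{"jaw": 0.0,"spin": 0,"translation": [0,0,0]},{"jaw": 0.0,"spin": 0,"translation": [0,0,0]}])

```text
time: 43.53
tool_pos: [444.9, -141.2, 80.5]
tcp_rot: [179.9, 0.0, 88.3]
ft_force: [-1.1, -2.2, 5.1]
finger_gap: 13.5
grip_force: 24.5
```

carry_out(commands=[{"jaw": 0.018,"spin": 0,"translation": [0,0,0]},{"jaw": 0.025,"spin": 0,"translation": [0,0,0]},{"jaw": 0.04,"spin": 0,"translation": [0,0,0]},{"jaw": 0.05,"spin": 0,"translation": [0,0,0]},{"jaw": 0.05,"spin": 0,"translation": [0,0,0]},{"jaw": 0.05,"spin": 0,"translation": [0,0,-0.01]},{"jaw": 0.05,"spin": 0,"translation": [0,0,-0.02]},{"jaw": 0.05,"spin": 0,"translation": [0,0,-0.035]}])

```text
time: 44.2
tool_pos: [441.9, -139.5, 142.4]
tcp_rot: [-179.6, -0.2, 88.3]
ft_force: [1.2, -0.2, -0.8]
finger_gap: 50.3
grip_force: 0.0
```

carry_out(commands=[{"jaw": 0.05,"spin": 0,"translation": [0,0,-0.04]},{"jaw": 0.0,"spin": 0,"translation": [0,0,-0.04]},{"jaw": 0.0,"spin": 0,"translation": [0,0,-0.04]},{"jaw": 0.0,"spin": 0,"translation": [0,0,-0.03]},{"jaw": 0.0,"spin": 0,"translation": [0,0,-0.02]},{"jaw": 0.0,"spin": 0,"translation": [0,0,-0.01]},{"jaw": 0.0,"spin": 0,"translation": [0,0,0]},{"jaw": 0.0,"spin": 0,"translation": [0,0,0]}])

```text
time: 44.87
tool_pos: [444.4, -140.6, 324.3]
tcp_rot: [-180.0, -0.0, 88.3]
ft_force: [-0.9, -0.3, -1.0]
finger_gap: -0.4
grip_force: 0.0
```

```bash
python3 - <<'E'
from h import *
import pickle
np.set_printoptions(precision=1,suppress=True)
w=r.snapshot("wrist");t=r.snapshot("top");s=r.snapshot("side")
print(r.sense()["tool_pos"],r.sense()["time"])
o={}
for p,n in((t,"t"),(s,"s")):
    g=cv2.cvtColor(p["pixels"],cv2.COLOR_BGR2HSV)
    gm=(g[...,0]>50)&(g[...,0]<85)&(g[...,1]>100);gm[:190]=0;gm[260:]=0;gm[:,:265]=0;gm[:,340:]=0
    c=np.argwhere(gm)[:,::-1];print(n,"handle",len(c),c.min(0),c.max(0),c.mean(0))
    for k in("lid_edge","lid_hinge"):
        o[n,k]=r.landmark_of(p,k);print(n,k,[(np.round(d["xy"],1).tolist(),round(d["score"],2)) for d in o[n,k]])
    bm=(g[...,0]>100)&(g[...,0]<122)&(g[...,1]>120); bm=bm.astype(np.uint8)
    b=(120,215,150,200) if n=="t" else (205,262,240,350)
    z=np.zeros_like(bm);z[b[2]:b[3],b[0]:b[1]]=bm[b[2]:b[3],b[0]:b[1]]
    h=cv2.convexHull(np.argwhere(cv2.morphologyEx(z,cv2.MORPH_OPEN,np.ones((3,3))))[:,::-1].astype(np.float32));print(n,"lid poly",cv2.approxPolyDP(h,4,True)[:,0].tolist())
E
```

```text
[ 443.7 -140.3  322.5] 45.0167Traceback (most recent call last):
  File "<stdin>", line 10, in <module>
    return umr_minimum(a, axis, None, out, keepdims, initial, where)
ValueError: zero-size array to reduction operation minimum which has no identity
```

carry_out(commands=[{"jaw": 0.0,"spin": 0,"translation": [0.012,0.006,0]},{"jaw": 0.0,"spin": 0,"translation": [0.022,0.011,0]},{"jaw": 0.0,"spin": 0,"translation": [0.03,0.0155,0]},{"jaw": 0.0,"spin": 0,"translation": [0.03,0.0155,0]},{"jaw": 0.0,"spin": 0,"translation": [0.03,0.0155,0]},{"jaw": 0.0,"spin": 0,"translation": [0.03,0.0155,0]},{"jaw": 0.0,"spin": 0,"translation": [0.03,0.0155,0]},{"jaw": 0.0,"spin": 0,"translation": [0.03,0.0155,0]}])

```text
time: 45.68
tool_pos: [560.7, 71.6, 322.7]
tcp_rot: [-179.8, 0.0, 88.3]
ft_force: [0.8, 0.2, -0.1]
finger_gap: -0.3
grip_force: 0.0
```

carry_out(commands=[{"jaw": 0.0,"spin": 0,"translation": [0.03,0.0155,0]},{"jaw": 0.0,"spin": 0,"translation": [0.03,0.0155,0]},{"jaw": 0.0,"spin": 0,"translation": [0.028,0.0145,0]},{"jaw": 0.0,"spin": 0,"translation": [0.02,0.01,0]},{"jaw": 0.0,"spin": 0,"translation": [0.009,0.005,0]},{"jaw": 0.0,"spin": 0,"translation": [0.004,0.002,0]},{"jaw": 0.0,"spin": 0,"translation": [0,0,0]},{"jaw": 0.0,"spin": 0,"translation": [0,0,0]}])

```text
time: 46.35
tool_pos: [626.6, 188.0, 324.2]
tcp_rot: [-179.9, 0.0, 88.2]
ft_force: [0.4, -0.2, -0.3]
finger_gap: 0.2
grip_force: 0.0
```

```bash
cat > chk.py <<'E'
from h import *
def chk():
    t=r.snapshot("top");s=r.snapshot("side")
    x=r.sense();print(x["time"],x["tool_pos"].round(1),x["ft_force"].round(1))
    gm={}
    for p,n in((t,"t"),(s,"s")):
        g=cv2.cvtColor(p["pixels"],cv2.COLOR_BGR2HSV)
        m=(g[...,0]>50)&(g[...,0]<85)&(g[...,1]>100);m[:190]=0;m[260:]=0;m[:,:265]=0;m[:,345:]=0
        c=np.argwhere(m)[:,::-1];print(n,"handle",len(c),*( (c.min(0),c.max(0),c.mean(0).round(1)) if len(c) else ()))
        for k in("lid_edge","lid_hinge","scoop","scoop_pan","pad"):
            z=dict(lid_edge=230,lid_hinge=100,scoop=3,scoop_pan=13,pad=0)[k]
            print(n,k,[(np.round(d["xy"],1).tolist(),round(d["score"],2),atz(p,d["xy"],z).round(0)[:2].tolist()) for d in r.landmark_of(p,k)[:4]])
    return t,s
E
python3 -c "
from chk import *
chk()"
```

```text
46.45 [626.7 187.7 325. ] [ 0.2 -0.7  0.8]
t handle 56 [304 230] [313 236] [308.5 233.3]
t lid_edge [([166.3, 158.2], 0.88, [597.0, 183.0])]
t lid_hinge [([157.4, 284.0], 0.82, [314.0, 229.0]), ([180.6, 188.5], 0.77, [551.0, 184.0])]
t scoop [([296.5, 233.9], 0.95, [447.0, -111.0])]
t scoop_pan [([293.7, 232.1], 0.97, [451.0, -104.0]), ([421.1, 239.5], 0.38, [436.0, -443.0])]
t pad [([298.7, 234.4], 0.69, [446.0, -117.0]), ([156.7, 216.5], 0.59, [489.0, 274.0])]
s handle 150 [306 190] [313 216] [309.1 202.6]
s lid_edge [([432.5, 357.3], 0.63, [218.0, 294.0]), ([220.4, 275.7], 0.58, [591.0, 188.0])]
s lid_hinge [([358.7, 345.4], 0.84, [319.0, 230.0]), ([245.9, 310.5], 0.72, [550.0, 186.0])]
s scoop [([304.4, 233.9], 0.87, [449.0, -101.0]), ([246.6, 312.1], 0.65, [561.0, 140.0])]
s scoop_pan [([307.6, 233.1], 0.6, [441.0, -97.0]), ([303.4, 235.3], 0.29, [451.0, -88.0])]
s pad [([305.7, 233.0], 0.85, [446.0, -107.0])]
```

carry_out(commands=[{"jaw": 0.0,"spin": 0,"translation": [0,0,0.006]},{"jaw": 0.0,"spin": 0,"translation": [0,0,0.014]},{"jaw": 0.0,"spin": 0,"translation": [0,0,0.02]},{"jaw": 0.0,"spin": 0,"translation": [0,0,0.022]},{"jaw": 0.0,"spin": 0,"translation": [0,0,0.022]},{"jaw": 0.0,"spin": 0,"translation": [0,0,0.017]},{"jaw": 0.0,"spin": 0,"translation": [0,0,0.01]},{"jaw": 0.0,"spin": 0,"translation": [0,0,0.004]}])

```text
time: 47.62
tool_pos: [625.7, 188.8, 206.9]
tcp_rot: [-179.8, 0.1, 88.3]
ft_force: [-1.2, 0.5, -0.7]
finger_gap: 0.2
grip_force: 0.0
```

carry_out(commands=[{"jaw": 0.0,"spin": 0,"translation": [0,-0.003,0]},{"jaw": 0.0,"spin": 0,"translation": [0,-0.004,0]},{"jaw": 0.0,"spin": 0,"translation": [0,-0.004,0]},{"jaw": 0.0,"spin": 0,"translation": [0,-0.004,0]},{"jaw": 0.0,"spin": 0,"translation": [0,-0.004,0]},{"jaw": 0.0,"spin": 0,"translation": [0,-0.003,0]},{"jaw": 0.0,"spin": 0,"translation": [0,-0.002,0]},{"jaw": 0.0,"spin": 0,"translation": [0,0,0]}])

```text
time: 48.28
tool_pos: [602.9, 189.9, 210.5]
tcp_rot: [179.9, -0.0, 88.3]
ft_force: [1.3, 0.0, 2.3]
finger_gap: -0.2
grip_force: 0.9
```

carry_out(commands=[{"jaw": 0.0,"spin": 0,"translation": [0,-0.004,-0.001]},{"jaw": 0.0,"spin": 0,"translation": [0,-0.005,-0.001]},{"jaw": 0.0,"spin": 0,"translation": [0,-0.0055,-0.001]},{"jaw": 0.0,"spin": 0,"translation": [0,-0.0055,-0.001]},{"jaw": 0.0,"spin": 0,"translation": [0,-0.0055,-0.0005]},{"jaw": 0.0,"spin": 0,"translation": [0,-0.0055,0]},{"jaw": 0.0,"spin": 0,"translation": [0,-0.0055,0]},{"jaw": 0.0,"spin": 0,"translation": [0,-0.0055,0]}])

```text
time: 48.95
tool_pos: [560.4, 191.0, 214.3]
tcp_rot: [180.0, -0.0, 88.3]
ft_force: [2.0, 0.2, 1.4]
finger_gap: -0.1
grip_force: 1.1
```

carry_out(commands=[{"jaw": 0.0,"spin": 0,"translation": [0,-0.005,0]},{"jaw": 0.0,"spin": 0,"translation": [0,-0.005,0.0002]},{"jaw": 0.0,"spin": 0,"translation": [0,-0.005,0.0005]},{"jaw": 0.0,"spin": 0,"translation": [0,-0.0045,0.0008]},{"jaw": 0.0,"spin": 0,"translation": [0,-0.004,0.001]},{"jaw": 0.0,"spin": 0,"translation": [0,-0.004,0.0013]},{"jaw": 0.0,"spin": 0,"translation": [0,-0.004,0.0016]},{"jaw": 0.0,"spin": 0,"translation": [0,-0.0038,0.002]}])

```text
time: 49.62
tool_pos: [525.5, 192.0, 207.1]
tcp_rot: [180.0, 0.0, 88.3]
ft_force: [2.1, -0.5, 2.0]
finger_gap: -0.0
grip_force: 0.9
```

```bash
python3 -c "
from chk import *
chk()" | grep -E "lid_e|\["
```

```text
49.7167 [524.9 192.  206.4] [ 0.2 -0.6  0.1]
t handle 57 [304 230] [313 236] [308.4 233.2]
t lid_edge [([160.6, 193.0], 0.97, [518.0, 191.0]), ([145.9, 338.3], 0.65, [211.0, 205.0]), ([294.7, 231.7], 0.48, [438.0, -103.0])]
t lid_hinge [([155.6, 280.8], 0.67, [321.0, 234.0]), ([178.9, 187.4], 0.59, [554.0, 188.0])]
t scoop [([296.3, 231.9], 0.8, [452.0, -111.0])]
t scoop_pan [([296.8, 232.2], 0.94, [451.0, -112.0])]
t pad [([296.8, 235.9], 0.74, [442.0, -112.0]), ([295.0, 235.0], 0.28, [444.0, -107.0])]
s handle 121 [306 195] [312 216] [308.9 205.1]
s lid_edge [([266.9, 284.6], 0.95, [504.0, 195.0]), ([431.8, 360.4], 0.79, [219.0, 299.0]), ([246.6, 314.3], 0.23, [530.0, 258.0])]
s lid_hinge [([356.9, 344.5], 0.78, [322.0, 229.0]), ([184.9, 230.5], 0.71, [727.0, 0.0]), ([245.3, 317.1], 0.65, [549.0, 200.0]), ([277.7, 345.4], 0.51, [476.0, 251.0])]
s scoop [([302.5, 234.0], 0.58, [454.0, -100.0]), ([342.6, 192.1], 0.25, [356.0, -262.0])]
s scoop_pan [([307.4, 234.1], 0.58, [442.0, -94.0])]
s pad [([307.3, 229.8], 0.8, [443.0, -118.0])]
```

carry_out(commands=[{"jaw": 0.0,"spin": 0,"translation": [0,-0.0048,0.002]},{"jaw": 0.0,"spin": 0,"translation": [0,-0.0046,0.0022]},{"jaw": 0.0,"spin": 0,"translation": [0,-0.0045,0.0024]},{"jaw": 0.0,"spin": 0,"translation": [0,-0.0044,0.0025]},{"jaw": 0.0,"spin": 0,"translation": [0,-0.0042,0.0027]},{"jaw": 0.0,"spin": 0,"translation": [0,-0.004,0.0028]},{"jaw": 0.0,"spin": 0,"translation": [0,-0.0039,0.003]},{"jaw": 0.0,"spin": 0,"translation": [0,-0.0039,0.003]}])

```text
time: 50.88
tool_pos: [490.9, 193.1, 186.0]
tcp_rot: [-180.0, -0.0, 88.3]
ft_force: [-0.2, 0.5, 2.4]
finger_gap: -0.3
grip_force: 0.9
```

carry_out(commands=[{"jaw": 0.0,"spin": 0,"translation": [0,-0.0038,0.0033]},{"jaw": 0.0,"spin": 0,"translation": [0,-0.0036,0.0035]},{"jaw": 0.0,"spin": 0,"translation": [0,-0.0034,0.0037]},{"jaw": 0.0,"spin": 0,"translation": [0,-0.0032,0.0039]},{"jaw": 0.0,"spin": 0,"translation": [0,-0.003,0.004]},{"jaw": 0.0,"spin": 0,"translation": [0,-0.0029,0.0041]},{"jaw": 0.0,"spin": 0,"translation": [0,-0.0027,0.0043]},{"jaw": 0.0,"spin": 0,"translation": [0,-0.0026,0.0043]}])

```text
time: 51.55
tool_pos: [465.9, 193.8, 154.7]
tcp_rot: [-180.0, 0.0, 88.3]
ft_force: [0.3, 0.1, 2.1]
finger_gap: 0.6
grip_force: 0.8
```

carry_out(commands=[{"jaw": 0.0,"spin": 0,"translation": [0,-0.0024,0.0045]},{"jaw": 0.0,"spin": 0,"translation": [0,-0.0022,0.0046]},{"jaw": 0.0,"spin": 0,"translation": [0,-0.002,0.0047]},{"jaw": 0.0,"spin": 0,"translation": [0,-0.0018,0.0048]},{"jaw": 0.0,"spin": 0,"translation": [0,-0.0015,0.0048]},{"jaw": 0.0,"spin": 0,"translation": [0,-0.0013,0.0048]},{"jaw": 0.0,"spin": 0,"translation": [0,-0.0011,0.0046]},{"jaw": 0.0,"spin": 0,"translation": [0,-0.0008,0.004]}])

```text
time: 52.22
tool_pos: [452.9, 194.2, 117.7]
tcp_rot: [-180.0, 0.0, 88.3]
ft_force: [-0.5, 0.6, 1.4]
finger_gap: -0.4
grip_force: 0.7
```

carry_out(commands=[{"jaw": 0.0,"spin": 0,"translation": [0,0,0.0025]},{"jaw": 0.0,"spin": 0,"translation": [0,0,0.002]},{"jaw": 0.0,"spin": 0,"translation": [0,0,0.002]},{"jaw": 0.0,"spin": 0,"translation": [0,0,0.0015]},{"jaw": 0.0,"spin": 0,"translation": [0,0,0.001]},{"jaw": 0.0,"spin": 0,"translation": [0,0,0]},{"jaw": 0.0,"spin": 0,"translation": [0,0,0]},{"jaw": 0.0,"spin": 0,"translation": [0,0,0]}])

```text
time: 52.88
tool_pos: [453.3, 194.3, 109.5]
tcp_rot: [180.0, -0.0, 88.3]
ft_force: [-1.1, -0.8, 0.3]
finger_gap: 0.1
grip_force: 0.0
```

Press the last millimetres slowly until the rim stops it.

carry_out(commands=[{"jaw": 0.0,"spin": 0,"translation": [0,0,0.001]},{"jaw": 0.0,"spin": 0,"translation": [0,0,0.001]},{"jaw": 0.0,"spin": 0,"translation": [0,0,0.001]},{"jaw": 0.0,"spin": 0,"translation": [0,0,0]},{"jaw": 0.0,"spin": 0,"translation": [0,0,0]},{"jaw": 0.0,"spin": 0,"translation": [0,0,0]},{"jaw": 0.0,"spin": 0,"translation": [0,0,0]},{"jaw": 0.0,"spin": 0,"translation": [0,0,0]}])

```text
time: 53.55
tool_pos: [453.4, 194.3, 107.9]
tcp_rot: [180.0, -0.0, 88.3]
ft_force: [-7.4, -1.9, 13.4]
finger_gap: 0.3
grip_force: 6.7
```

carry_out(commands=[{"jaw": 0.0,"spin": 0,"translation": [0,0,0.001]},{"jaw": 0.0,"spin": 0,"translation": [0,0,0]},{"jaw": 0.0,"spin": 0,"translation": [0,0,0]},{"jaw": 0.0,"spin": 0,"translation": [0,0,0]},{"jaw": 0.0,"spin": 0,"translation": [0,0,0]},{"jaw": 0.0,"spin": 0,"translation": [0,0,0]},{"jaw": 0.0,"spin": 0,"translation": [0,0,0]},{"jaw": 0.0,"spin": 0,"translation": [0,0,0]}])

```text
time: 54.22
tool_pos: [453.5, 194.3, 107.8]
tcp_rot: [180.0, -0.0, 88.3]
ft_force: [-10.5, -3.6, 20.9]
finger_gap: 0.1
grip_force: 10.7
```

carry_out(commands=[{"jaw": 0.0,"spin": 0,"translation": [0,0,-0.003]},{"jaw": 0.0,"spin": 0,"translation": [0,0,-0.004]},{"jaw": 0.0,"spin": 0,"translation": [0,0,-0.01]},{"jaw": 0.0,"spin": 0,"translation": [0,0,-0.02]},{"jaw": 0.0,"spin": 0,"translation": [0,0,-0.03]},{"jaw": 0.0,"spin": 0,"translation": [0,0,-0.03]},{"jaw": 0.0,"spin": 0,"translation": [0,0,-0.02]},{"jaw": 0.0,"spin": 0,"translation": [0,0,-0.01]}])

```text
time: 54.88
tool_pos: [454.6, 194.7, 236.6]
tcp_rot: [179.7, -0.1, 88.3]
ft_force: [-0.2, -0.4, 0.1]
finger_gap: 0.1
grip_force: 0.0
```

```bash
python3 - <<'E'
from chk import *
t,s=chk()
for p,n in((t,"t"),(s,"s")):
    d=r.landmark_of(p,"lid_edge");print(n,[(atz(p,x["xy"],108).round(0)[:2].tolist(),round(x["score"],2)) for x in d[:3]])
    print([(np.round(x["xy"]).tolist(),round(x["score"],2)) for x in r.spot_in(p,"ball0")])
print(r.hand_in())
E
```

```text
54.9833 [454.4 194.6 234.7] [-0.5 -0.2 -0.5]
t handle 58 [304 230] [313 236] [308.3 233.2]
t lid_edge [([149.1, 337.1], 0.98, [214.0, 198.0]), ([171.5, 239.6], 0.85, [417.0, 162.0])]
t lid_hinge [([182.4, 187.3], 0.93, [554.0, 180.0]), ([155.6, 281.9], 0.71, [319.0, 234.0]), ([295.3, 232.9], 0.29, [444.0, -106.0])]
t scoop [([293.2, 232.2], 0.67, [451.0, -102.0])]
t scoop_pan [([297.1, 233.2], 0.63, [448.0, -113.0])]
t pad [([294.1, 232.9], 0.86, [450.0, -105.0])]
s handle 0
s lid_edge [([431.3, 358.5], 0.88, [220.0, 296.0])]
s lid_hinge [([357.9, 344.9], 0.74, [320.0, 230.0]), ([245.1, 309.9], 0.7, [552.0, 184.0])]
s scoop []
s scoop_pan []
s pad []
t [([190.0, 239.0], 0.98), ([422.0, 198.0], 0.85)]
[]
s [([183.0, 242.0], 0.88)]
[]
the job is handed in; nothing more can be done
None
```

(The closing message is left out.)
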